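# Build up a slip-ring body and fit its keyed shaft

## Task

Build up the slip-ring body on the hub in the fixture: put every brass ring that lies on the bench over the hub's sleeve, the first one down on the flange, with one brown insulating washer directly on top of each ring, then the steel clamp ring on the last washer. Then take the keyed shaft from the wooden block, turn it until its key matches the keyway in the hub, and slide it down the bore until its collar rests fully home on the end of the sleeve. Leave any spare washer lying flat on the bench, away from the fixture, and do not disturb the terminal block, the crimping pliers or the screwdriver.

Things in the scene. Friction and masses are not known exactly. Their poses are not given: they have to be found in the camera images.
- hub: black moulded hub, fixed to the bench. From below: aluminium fixture plate 104 x 104 x 8 mm; square flange 80 x 80 mm from 8 to 22 mm above the bench, on which the first ring seats; round upright sleeve, outside diameter 40, top at 79 mm (three rings, three washers and the clamp fill it to 78). Origin on the sleeve's axis at bench height, z up, x towards the keyway.
- hub_bore (a point): mouth of the hub's bore: on the axis at the sleeve's top, 79 mm above the bench, axes as the hub's. The bore runs straight down to 8 mm above the bench, diameter 27 mm, with one keyway slot 11 mm wide that reaches 17 mm from the axis on the +x side, full length, open at the top.
- ring1: brass slip ring 1, flat ring, outside diameter 62, hole 44, thickness 9 mm, 115 g. Lies flat on the bench; origin on its axis at the underside, z up. Absent in some runs.
- ring2: brass slip ring 2, flat ring, outside diameter 62, hole 44, thickness 9 mm, 115 g. Lies flat on the bench; origin on its axis at the underside, z up. Absent in some runs.
- ring3: brass slip ring 3, flat ring, outside diameter 62, hole 44, thickness 9 mm, 115 g. Lies flat on the bench; origin on its axis at the underside, z up. Absent in some runs.
- washer1: insulating washer 1, brown flat ring, outside diameter 68 (wider than the brass rings), hole 44, thickness 7 mm, 30 g. Lies flat on the bench; origin on its axis at the underside, z up.
- washer2: insulating washer 2, brown flat ring, outside diameter 68 (wider than the brass rings), hole 44, thickness 7 mm, 30 g. Lies flat on the bench; origin on its axis at the underside, z up.
- washer3: insulating washer 3, brown flat ring, outside diameter 68 (wider than the brass rings), hole 44, thickness 7 mm, 30 g. Lies flat on the bench; origin on its axis at the underside, z up.
- clamp: steel clamp ring, flat ring with four small dark spanner dimples, outside diameter 62, hole 44, thickness 8 mm, 100 g. Lies flat on the bench; origin on its axis at the underside, z up.
- shaft: steel shaft, 122 mm long, 0.5 kg, upright in the block, lower end 6 mm above the bench. Origin on the axis at that end, z up, x towards the key. Round, diameter 24, up to 64 mm (its nose tapers over 8 mm to 17); collar diameter 48 from 64 to 72 mm, its rim cut flat on the key's side. Fully home, the collar rests on the sleeve's end and the lower end is 15 mm above the bench.
- shaft_key (a point): middle of the outer face of the shaft's dark key, 16 mm from the axis on its +x side, 34 mm above the lower end. The key is 8 mm wide and runs from 10 to 58 mm above the lower end.
- shaft_grip (a point): middle of the shaft's square drive end, the place to grip: 20 x 20 mm, from 72 to 122 mm above the lower end, faces square to the shaft's x and y; this point is on the axis, 102 mm above the lower end.
- block: wooden block 80 x 80 x 50 mm fixed to the bench, with a round hole 36 mm wide and 44 mm deep in which the shaft stands loosely. Origin under its centre at bench height, z up.
- terminal_block: black terminal block with brass studs, 55 x 190 x 41 mm, loose bystander. Origin under its centre.
- crimper: crimping pliers with orange handles, about 200 x 75 x 18 mm, lying on the bench, loose bystander. Origin near the middle, at bench height.
- screwdriver: screwdriver with a green handle, 200 mm, lying on the bench, loose bystander. Origin under its middle.
There are look-alikes about, which are no part of the job. Leave any blue look-alike of the ring1 alone.

How it is judged (in metres and radians):
On the way, in this order (a step that is already met when the one before it is completed fails the run):
1. every brass ring is on the sleeve, the lowest on the flange, each with one insulating washer directly on it (horizontal distance between each of ring1, ring2, ring3 and hub below 0.006 m and angle between each of ring1, ring2, ring3's own z axis and vertical below 0.08 rad and linear speed of each of ring1, ring2, ring3 below 0.02 m/s and (z of washer1 in the frame of ring1 between 0.0055 and 0.0125 m or z of washer2 in the frame of ring1 between 0.0055 and 0.0125 m or z of washer3 in the frame of ring1 between 0.0055 and 0.0125 m) and (z of ring1 in the frame of hub below 0.0255 m or z of ring1 in the frame of washer1 between 0.0035 and 0.0105 m or z of ring1 in the frame of washer2 between 0.0035 and 0.0105 m or z of ring1 in the frame of washer3 between 0.0035 and 0.0105 m) and (z of washer1 in the frame of ring2 between 0.0055 and 0.0125 m or z of washer2 in the frame of ring2 between 0.0055 and 0.0125 m or z of washer3 in the frame of ring2 between 0.0055 and 0.0125 m) and (z of ring2 in the frame of hub below 0.0255 m or z of ring2 in the frame of washer1 between 0.0035 and 0.0105 m or z of ring2 in the frame of washer2 between 0.0035 and 0.0105 m or z of ring2 in the frame of washer3 between 0.0035 and 0.0105 m) and (z of washer1 in the frame of ring3 between 0.0055 and 0.0125 m or z of washer2 in the frame of ring3 between 0.0055 and 0.0125 m or z of washer3 in the frame of ring3 between 0.0055 and 0.0125 m) and (z of ring3 in the frame of hub below 0.0255 m or z of ring3 in the frame of washer1 between 0.0035 and 0.0105 m or z of ring3 in the frame of washer2 between 0.0035 and 0.0105 m or z of ring3 in the frame of washer3 between 0.0035 and 0.0105 m) and ((height (world z) of washer1 below 0.006 m and horizontal distance between washer1 and hub above 0.075 m) or (horizontal distance between washer1 and hub below 0.006 m and angle between washer1's own z axis and vertical below 0.08 rad and linear speed of washer1 below 0.02 m/s and (z of washer1 in the frame of ring1 between 0.0055 and 0.0125 m or z of washer1 in the frame of ring2 between 0.0055 and 0.0125 m or z of washer1 in the frame of ring3 between 0.0055 and 0.0125 m))) and ((height (world z) of washer2 below 0.006 m and horizontal distance between washer2 and hub above 0.075 m) or (horizontal distance between washer2 and hub below 0.006 m and angle between washer2's own z axis and vertical below 0.08 rad and linear speed of washer2 below 0.02 m/s and (z of washer2 in the frame of ring1 between 0.0055 and 0.0125 m or z of washer2 in the frame of ring2 between 0.0055 and 0.0125 m or z of washer2 in the frame of ring3 between 0.0055 and 0.0125 m))) and ((height (world z) of washer3 below 0.006 m and horizontal distance between washer3 and hub above 0.075 m) or (horizontal distance between washer3 and hub below 0.006 m and angle between washer3's own z axis and vertical below 0.08 rad and linear speed of washer3 below 0.02 m/s and (z of washer3 in the frame of ring1 between 0.0055 and 0.0125 m or z of washer3 in the frame of ring2 between 0.0055 and 0.0125 m or z of washer3 in the frame of ring3 between 0.0055 and 0.0125 m)))), for 0.2 s.
2. the clamp ring lies on the topmost washer (all of step 1 and horizontal distance between clamp and hub below 0.006 m and angle between clamp's own z axis and vertical below 0.08 rad and linear speed of clamp below 0.02 m/s and (z of clamp in the frame of washer1 between 0.0035 and 0.0105 m or z of clamp in the frame of washer2 between 0.0035 and 0.0105 m or z of clamp in the frame of washer3 between 0.0035 and 0.0105 m)), for 0.2 s.
3. the keyed shaft is fully home in the hub (all of step 2 and horizontal distance between shaft and hub below 0.003 m and z of shaft in the frame of hub below 0.018 m and angle between shaft's own z axis and vertical below 0.05 rad and angle between the x axis of shaft and the x axis of hub, either way round below 0.15 rad and linear speed of shaft below 0.02 m/s), for 0.2 s.
At the end, for the whole second after the job is handed in: Rings, washers and clamp ring stacked in order, each directly on the last (heights to 3.5 mm), within 6 mm of the axis and 0.08 rad of level; spare washer on the bench over 75 mm away; shaft within 3 mm and 0.05 rad, key within 0.15 rad, lower end under 18 mm up; all at rest (all of step 3); the robot touches nothing.
It fails at once if the terminal block is disturbed (moved over 20 mm) (distance of terminal_block from where it was at the start of the episode above 0.02 m).
It fails at once if the crimping pliers is disturbed (moved over 20 mm) (distance of crimper from where it was at the start of the episode above 0.02 m).
It fails at once if the screwdriver is disturbed (moved over 20 mm) (distance of screwdriver from where it was at the start of the episode above 0.02 m).
Of ring1, ring2, ring3 only 2 to 3 are there at a start; the rules pass over those that are not, and their reading is None.
At some moment in a run one of ring1, ring2, ring3, washer1, washer2, washer3, clamp may be knocked a few centimetres aside while the robot is not near it.
It also fails if it takes over 210 s, if anything falls off the work surface, if the arm or the gripper's body presses on something with over 40 N, if the wrist force passes 120 N, or if a joint passes its speed limit or range.

## Robot

A 6-joint arm with a two-finger parallel gripper is mounted at the origin on the work surface. World frame = base frame: x ahead of the robot, y to its left, z up, the work surface at z = 0. Lengths are in mm, angles in rad, forces in N, time in s.
With the tool pointing down it reaches from about 350 to 775 mm from the base axis. Payload 7.3 kg.
Tool frame: the origin (TCP) lies midway between the tips of the shut fingers; the grasp point (between the pads) lies 19 mm behind it (arm.pinch_z is the distance from the TCP to the grasp point, in mm); x points along the fingers, y is the direction in which the jaws open and shut, and the axes are right-handed (so a half turn about x gives the same grasp; the last joint's range is limited). The gripper opens to 92 mm and grips with 3 to 60 N. Pads are 19 mm wide; open, the fingers measure 130 mm over their backs; the gripper's body (75 mm by 190 mm) begins 47 mm behind the grasp point.
Start: joints at [-1.362, 0.342, 1.524, -0, 1.275, -0.146], TCP at [182.41, -492.313, 226.741] pointing down, gripper open.
Joint ranges: [-2.53, 2.53], [-0.77, 2.02], [0.04, 2.7], [-1, 4.14], [0.28, 2.66], [-3.11, 3.11]. Speed limits (rad/s): [2.57, 2.57, 3.14, 3.14, 3.14, 3.14].

## Interface

Orientations are given as a rotation vector (axis times angle).
In Python, from cell import arm gives the robot as it stands.
- The arm moves only by the tool step_arm, never from a script. Its argument "increments" is a list that holds one entry, the list of rows, each a list of 7 numbers: the turn, a rotation vector about the tool's x, y, z in units of 0.1 rad (1.0 is 0.1 rad), then the shift along the tool's x, y, z in units of 20 mm (1.0 is 20 mm), then the closure, from 0 (fully open) to 1 (shut). A call has 1 to 20 rows; each row shifts and turns the pose as measured when the row begins, along the tool's axes as they then stand; what a row does not reach is not made up. A row lasts 1/8 s, in which the tool goes at most 62.5 mm and 10.7 degrees, less where a joint would pass 70% of its speed; a pose out of reach is approached as far as the arm can. A call with a number of a shift or a turn outside -1 to 1 is refused whole. A call with a gripper value outside its range is refused whole. The fingers move at their own pace and stop on an object; "force" is the grip in N (left out, the last holds). Time passes only in rows, so rows that do not move let the fingers close. It gives the time, the measured TCP pose, the force and the opening at its end, in the units of the state.
- arm.observe(): the state, without advancing time (a new reading comes with each control period).
- arm.camera(name): name is "scene" or "top"; returns (picture, depth): 420x560x3 uint8, red, green, blue; 420x560 float32, mm along the optical axis (not along the pixel's ray), 0 where there is no reading.
- arm.camera_model(name): a dict with "K" (3x3 intrinsics, pixels), "R" (3x3) and "t" (3): a world point X has camera coordinates R X + t. Camera axes: x right, y down, z forward; pixel columns grow to the right and rows downward; lengths in mm; the calibration is good to about 2 mm. A picture is of the moment at which its call begins. camera_model takes no time and is no camera call.
- arm.hand_in(): hands the job in, once; it reports no verdict.
The state is a dict: "time_s": time; "joints": joint angles; "qd": joint speeds; "joint_efforts": joint torques, N m; "position": TCP position; "tool_rot": TCP orientation; "wrist_force": force on the tool from outside, world axes, zero at the start; "wrist_torque": the same for the moment, N m; "finger_gap": opening from 0.0 (shut) to 1.0 (fully open).
Only numpy, scipy, OpenCV 4.12 (cv2) and the standard library are available. Lean on these libraries where they do the work, as an engineer would, in place of code of your own. Each camera call takes 0.05 s, during which the arm holds its last target. There are 200 camera calls.

## Working session

There is one attempt and no reset: what is moved stays moved. The work goes in short steps, Python scripts to look and compute and a tool call to move; the robot and the scene stay as the last step left them, time stands still between calls to the robot, and variables do not carry over. Pictures are saved under pics/ and viewed, about 12 in all and at most 16, crops included, and the job is handed in when it is done.

Besides the shell and the picture viewer there is one more tool, called after "Emit:" by a JSON object that holds its "api" and its "payload". step_arm: Moves the arm, as the interface text tells. Shifts and turns lie within -1 to 1; 1 stands for 20 mm of shift or 0.1 rad of turn. Its arguments: {"type":"object","properties":{"increments":{"type":"array","items":{"type":"array","items":{"type":"array","items":{"type":"number"}}}},"force":{"type":"number"}},"required":["increments"]}

```bash
mkdir -p pics; ls
python3 - <<'E'
from cell import arm
import cv2
print(arm.observe(), arm.pinch_z)
for n in("top","scene"):
    p,d=arm.camera(n); cv2.imwrite(f"pics/{n}0.png",cv2.resize(p[:,:,::-1],(784,588),interpolation=cv2.INTER_CUBIC))
    print(n,arm.camera_model(n))
E
```

```text
pics
{'time_s': 0.0, 'joints': array([-1.36197972e+00,  3.42720796e-01,  1.52504423e+00,  1.32074906e-05,
        1.27541261e+00, -1.46001684e-01]), 'qd': array([-0.00103616,  0.00037178, -0.0010507 , -0.00047073,  0.00059887,
        0.00022764]), 'joint_efforts': array([ 1.38332409e-03, -4.31236446e+01, -2.44214112e+01,  7.18524749e-02,
        5.59692469e-02, -1.51735298e-04]), 'position': array([ 182.33047493, -491.86933642,  226.03647727]), 'tool_rot': array([ 2.02887663,  0.36540167, -2.02895319]), 'wrist_force': array([ 0.07708935,  0.02624919, -0.16025876]), 'wrist_torque': array([-0.01539757,  0.05699493,  0.01967041]), 'finger_gap': 0.9987731368162921} 18.8
top {'K': array([[383.25770253,   0.        , 277.15230168],
       [  0.        , 383.25770253, 212.91509202],
       [  0.        ,   0.        ,   1.        ]]), 'R': array([[ 0.02372961, -0.99969966, -0.00612407],
       [-0.99887497, -0.02345757, -0.04121324],
       [ 0.04105721,  0.00709515, -0.99913161]]), 't': array([  -7.39625248,  593.01773905, 1263.95881079])}
scene {'K': array([[391.25191077,   0.        , 282.6858232 ],
       [  0.        , 391.25191077, 215.72753444],
       [  0.        ,   0.        ,   1.        ]]), 'R': array([[ 0.84356442,  0.53702577,  0.00154996],
       [ 0.45194888, -0.70836009, -0.54218834],
       [-0.29007118,  0.45807129, -0.84025556]]), 't': array([-507.85007594, -236.86381722, 1353.48954519])}
```

View pics/top0.png

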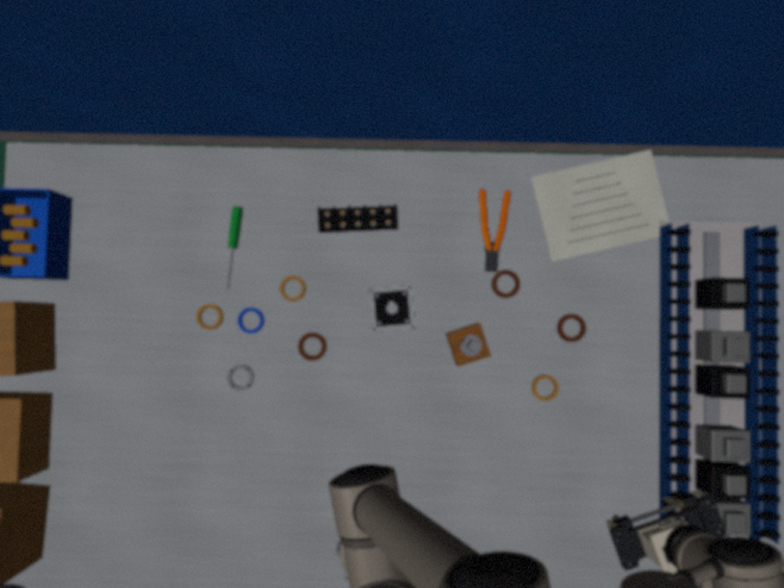

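View pics/scene0.png

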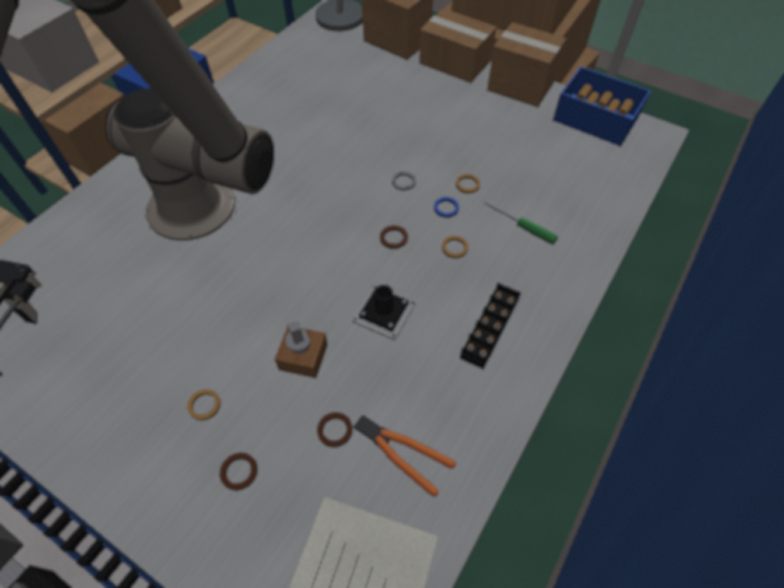

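Candidates (top view, 784-px scale): brass rings (293,288), (210,317) and (545,387); blue look-alike (251,320), to be left alone; brown washers (505,284), (571,327) and (312,346); grey clamp (241,377); hub (391,308); block and shaft (468,344). I'll measure these and check them in one crop sheet.

```bash
cat > h.py <<'E'
from cell import arm
import cv2, numpy as np
from scipy.spatial.transform import Rotation as Ro
def shots(n,k=1):
    P=[arm.camera(n) for _ in range(k)]
    return np.mean([p for p,_ in P],0).astype(np.uint8), np.median([d for _,d in P],0)
def world(n,u,v,z):
    m=arm.camera_model(n);r=m["R"].T@np.linalg.inv(m["K"])@np.array([u,v,1.]);c=-m["R"].T@m["t"]
    return c+r*(z-c[2])/r[2]
def pix(n,X):
    m=arm.camera_model(n);q=m["K"]@(m["R"]@np.array(X)+m["t"]);return q[:2]/q[2]
def cloud(n,d):
    m=arm.camera_model(n);v,u=np.mgrid[:420,:560]
    q=np.stack([u,v,np.ones_like(u)],-1)@np.linalg.inv(m["K"]).T*d[...,None]
    return (q-m["t"])@m["R"]
def masks(p):
    hsv=cv2.cvtColor(p,cv2.COLOR_RGB2HSV).astype(int);H,S,V=hsv[...,0],hsv[...,1],hsv[...,2]
    return {"brass":(H>12)&(H<28)&(S>90)&(V>90),"brown":((H<12)|(H>172))&(S>60)&(V<140),"blue":(H>100)&(H<130)&(S>110)}
def rings(n="top",k=1):
    p,d=shots(n,k);out=[]
    for c,m in masks(p).items():
        z={"brass":9,"brown":7,"blue":9}[c]
        N,l,s,ce=cv2.connectedComponentsWithStats(m.astype(np.uint8))
        for i in range(1,N):
            if s[i,4]<40 or s[i,2]>30 or s[i,3]>30: continue
            q=cv2.minEnclosingCircle(np.argwhere(l==i)[:,::-1].astype(np.float32))
            x,y,w,h=s[i,:4];cen=(np.array([x+(w-1)/2,y+(h-1)/2])+ce[i])/2
            out.append((c,cen.round(1),s[i,4],round(q[1],1),world(n,*ce[i],z*.8).round(1),world(n,*cen,z*.8).round(1)))
    return p,d,out
def go(x,y,z,yaw=None):
    """tool-axis shift (units) to target; yaw = jaw (tool y) direction in world, deg"""
    o=arm.observe();R=Ro.from_rotvec(o["tool_rot"]);M=R.as_matrix()
    dv=M.T@(np.array([x,y,z])-o["position"])
    print("pos",o["position"].round(1),"yaw",np.degrees(np.arctan2(M[1,1],M[0,1])).round(2),"tilt",M[:,0].round(4),"F",o["wrist_force"].round(1),"gap",round(o["finger_gap"]*92,1),"t",round(o["time_s"],2))
    print("shift units",(dv/20).round(2))
    if yaw is not None:
        a=np.radians(yaw);T=np.array([[0,np.cos(a),np.sin(a)],[0,np.sin(a),-np.cos(a)],[-1,0,0]])
        print("turn units",((R.inv()*Ro.from_matrix(T)).as_rotvec()/.1).round(2), "shift if turned first",(T.T@(np.array([x,y,z])-o["position"])/20).round(2))
E
python3 - <<'E'
from h import *
p,d,o=rings("top",4)
for r in o: print(*r)
C=cloud("top",d)
for nm,(u,v),lo,hi in(("sleeve",(279,220),72,86),("flange",(279,220),16,27),("drive",(334,246),118,136),("collar",(334,246),64,86),("blocktop",(334,246),45,56)):
    s=np.zeros((420,560),bool);s[v-28:v+28,u-28:u+28]=1
    q=C[s&(C[...,2]>lo)&(C[...,2]<hi)&(d>0)];r=cv2.minAreaRect(q[:,:2].astype(np.float32)) if len(q)>3 else None
    print(nm,len(q),q.mean(0).round(1) if len(q) else 0,r, q[:,2].std().round(2) if len(q) else 0)
ps,ds=shots("scene",4)
cr=lambda im,u,v,w,f:cv2.resize(im[v-w:v+w,u-w:u+w],(f,f),interpolation=cv2.INTER_CUBIC)
H=np.hstack([cr(p,279,220,20,260),cr(p,334,246,20,260),cr(p,180,240,50,260)])
s2=np.hstack([cr(ps,275,217,24,260),cr(ps,215,245,28,260),cr(ps,310,150,50,260)])
cv2.imwrite("pics/c1.png",np.vstack([H,s2])[:,:,::-1])
print(arm.observe()["time_s"])
E
```

```text
brass [  9.8 149.6] 79 7.2 [786.1 915.7   7.2] [786.3 915.1   7.2]
brass [ 15.1 158.7] 73 7.2 [755.2 895.1   7.2] [755.7 895.5   7.2]
brass [  8.9 167.6] 82 7.2 [724.9 915.5   7.2] [725.1 915.1   7.2]
brass [ 14.1 176.7] 73 7.2 [693.7 895.4   7.2] [694.5 895.8   7.2]
brass [  7.5 185.6] 81 7.6 [663.6 916.3   7.2] [663.9 916.5   7.2]
brass [208.5 205.5] 105 8.8 [612.7 237.3   7.2] [612.7 237.2   7.2]
brass [149.5 225.9] 115 9.0 [540.3 432.8   7.2] [539.8 432.7   7.2]
brass [333.8 245.4] 326 16.1 [ 489.9 -182.     7.2] [ 489.6 -184.4    7.2]
brass [389.  276.5] 120 9.2 [ 391.  -369.3    7.2] [ 391.  -369.1    7.2]
brown [361. 202.] 136 9.6 [ 636.2 -272.7    5.6] [ 636.3 -272.9    5.6]
brown [408. 234.] 149 9.7 [ 533.3 -430.7    5.6] [ 533.2 -430.8    5.6]
brown [222.6 247. ] 141 9.7 [475.3 185.5   5.6] [475.2 185.9   5.6]
blue [487.  171.8] 72 5.6 [ 747.8 -692.4    7.2] [ 747.3 -692.3    7.2]
blue [  2.3 176.1] 49 5.2 [695.1 936.3   7.2] [695.5 935.8   7.2]
blue [487.1 184. ] 70 5.6 [ 706.6 -693.     7.2] [ 706.5 -692.6    7.2]
blue [487.1 196.3] 72 6.0 [ 665.7 -693.1    7.2] [ 665.1 -
[... 445 characters left out ...]
ve 68 [570.4  -2.7  79.7] ((571.3225708007812, -3.2855663299560547), (37.91157150268555, 37.828189849853516), 1.53355872631073) 1.46
flange 457 [571.1  -2.7  23.3] ((571.4270629882812, -2.7472457885742188), (79.67607116699219, 79.66740417480469), 6.1440534591674805) 1.46
drive 47 [ 491.2 -181.5  128.7] ((491.0835266113281, -181.81658935546875), (19.948223114013672, 19.315683364868164), 56.65304946899414) 1.87
collar 118 [ 490.5 -180.5   79.3] ((489.9668273925781, -183.9627685546875), (42.68933868408203, 46.95689010620117), 59.792842864990234) 1.69
blocktop 455 [ 491.9 -180.4   51.2] ((491.1994934082031, -182.30223083496094), (79.98441314697266, 80.50007629394531), 19.136917114257812) 1.4
0.5
```

View pics/c1.png

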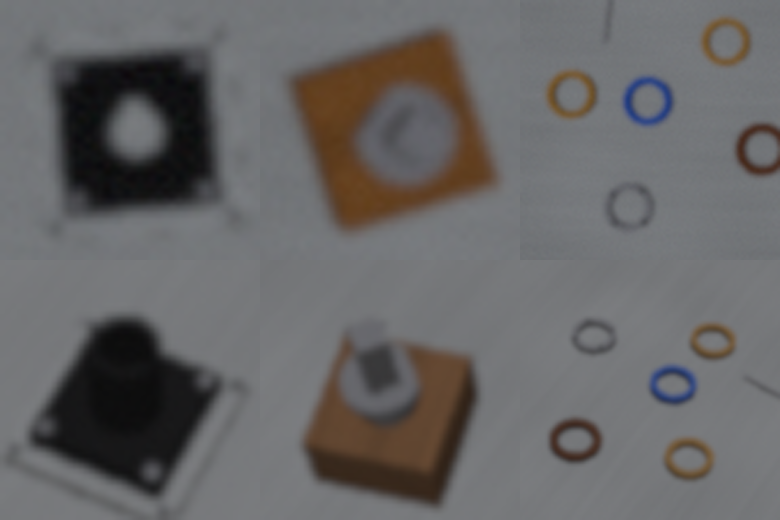

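The picture shows the bore with its keyway pointing up, which is about +x, so the hub yaw is about +6°. The shaft's square is near 57° with the collar flat at upper left, so its key points at roughly +57°. The three brass, one blue and one grey ring are as listed. I'll start with the brass ring at (391,-369).

Run:
```python
from h import *
for y in (0,90,-90): go(391,-369,40,y)
```

```text
pos [ 182.4 -492.3  226.7] yaw -69.67 tilt [ 0. -0. -1.] F [-0.3 -0.5 -0.3] gap 92.1 t 0.5
shift units [  9.34  -2.16 -11.92]
turn units [-12.16   0.    -0.  ] shift if turned first [ 9.34 10.43 -6.16]
pos [ 182.4 -492.3  226.7] yaw -69.67 tilt [ 0. -0. -1.] F [-0.3 -0.5 -0.3] gap 92.1 t 0.5
shift units [  9.34  -2.16 -11.92]
turn units [-27.87   0.     0.  ] shift if turned first [ 9.34  6.16 10.43]
pos [ 182.4 -492.3  226.7] yaw -69.67 tilt [ 0. -0. -1.] F [-0.3 -0.5 -0.3] gap 92.1 t 0.5
shift units [  9.34  -2.16 -11.92]
turn units [ 3.55  0.   -0.  ] shift if turned first [  9.34  -6.16 -10.43]
```

Emit:
{"api": "step_arm", "payload": {"increments": [[[0,0,0,0.78,-0.18,-0.99,0],[0,0,0,0.78,-0.18,-0.99,0],[0,0,0,0.78,-0.18,-0.99,0],[0,0,0,0.78,-0.18,-0.99,0],[0,0,0,0.78,-0.18,-0.99,0],[0,0,0,0.78,-0.18,-0.99,0],[0,0,0,0.78,-0.18,-0.99,0],[0,0,0,0.78,-0.18,-0.99,0],[0,0,0,0.78,-0.18,-0.99,0],[0,0,0,0.78,-0.18,-0.99,0],[0,0,0,0.78,-0.18,-0.99,0],[0,0,0,0.78,-0.18,-0.99,0]]]}}

```text
time_s: 2.0
position: [396.7, -369.0, 35.4]
tool_rot: [2.029, 0.353, -2.026]
wrist_force: [-0.4, -0.2, -0.0]
finger_gap: 1.0
```

Run:
```python
from h import *
go(391,-369,3)
```

```text
pos [ 396.7 -369.    35.4] yaw -69.86 tilt [ 0.0022 -0.0062 -1.    ] F [-0.4 -0.2 -0. ] gap 92.0 t 2.0
shift units [ 1.62 -0.11  0.26]
```

Emit:
{"api": "step_arm", "payload": {"increments": [[[0,0,0,0.4,-0.06,0.13,0],[0,0,0,0.4,-0.05,0.13,0],[0,0,0,0.4,0,0,0],[0,0,0,0.35,0,0,0],[0,0,0,0,0,0,0],[0,0,0,0,0,0,0.5],[0,0,0,0,0,0,0.5],[0,0,0,0,0,0,0.5],[0,0,0,0,0,0,0.5]]], "force": 15}}

```text
time_s: 3.12
position: [390.1, -370.0, 3.2]
tool_rot: [2.028, 0.352, -2.026]
wrist_force: [-0.1, 0.4, -0.9]
finger_gap: 0.65
```

Run:
```python
from h import *
go(391,-369,3,20.3)
```

```text
pos [ 390.1 -370.     3.2] yaw -69.87 tilt [ 0.0024 -0.0071 -1.    ] F [-0.1  0.4 -0.9] gap 59.8 t 3.12
shift units [ 0.01 -0.03 -0.06]
turn units [-15.74   0.06  -0.06] shift if turned first [ 0.01  0.06 -0.03]
```

Emit:
{"api": "step_arm", "payload": {"increments": [[[0,0,0,0,0,0,0],[0,0,0,0,0,0,0],[-0.97,0,0,0,0,0,0],[-0.97,0,0,0,0,0,0],[-0.97,0,0,0,0,0,0],[-0.97,0,0,0,0,0,0],[-0.97,0,0,0,0,0,0],[-0.97,0,0,0,0,0,0],[-0.97,0,0,0,0,0,0],[-0.97,0,0,0,0,0,0],[-0.97,0,0,0,0,0,0],[-0.97,0,0,0,0,0,0],[-0.97,0,0,0,0,0,0],[-0.97,0,0,0,0,0,0],[-0.97,0,0,0,0,0,0],[-0.97,0,0,0,0,0,0],[-0.97,0,0,0,0,0,0],[0,0,0,0,0,0,0]]]}}

```text
time_s: 5.38
position: [391.0, -370.6, 4.0]
tool_rot: [0.992, 1.321, -1.0]
wrist_force: [-0.1, 0.6, 0.4]
finger_gap: 1.001
```

Run:
```python
from h import *
go(390.1,-370,3,20)
```

```text
pos [ 391.  -370.6    4. ] yaw 16.26 tilt [ 0.004 -0.009 -1.   ] F [-0.1  0.6  0.4] gap 92.1 t 5.38
shift units [ 0.05 -0.03 -0.04]
turn units [-0.65  0.1  -0.01] shift if turned first [ 0.05 -0.03 -0.04]
```

Emit:
{"api": "step_arm", "payload": {"increments": [[[-0.65,0.1,0,0.05,-0.03,-0.04,0],[0,0,0,0,0,0,0],[0,0,0,0,0,0,0.5],[0,0,0,0,0,0,0.5],[0,0,0,0,0,0,0.5],[0,0,0,0,0,0,0.5]]], "force": 25}}

```text
time_s: 6.12
position: [390.3, -370.0, 3.1]
tool_rot: [0.955, 1.351, -0.954]
wrist_force: [0.5, 0.1, -0.3]
finger_gap: 0.646
```

Run:
```python
from h import *
go(571.3,-2.9,110)
go(571.3,-2.9,110,6)
```

```text
pos [ 390.3 -370.     3.1] yaw 19.55 tilt [ 1.2e-03  1.0e-04 -1.0e+00] F [ 0.5  0.1 -0.3] gap 59.5 t 6.12
shift units [ -5.33  14.68 -14.27]
pos [ 390.3 -370.     3.1] yaw 19.55 tilt [ 1.2e-03  1.0e-04 -1.0e+00] F [ 0.5  0.1 -0.3] gap 59.5 t 6.12
shift units [ -5.33  14.68 -14.27]
turn units [ 2.36  0.   -0.01] shift if turned first [ -5.34  10.92 -17.31]
```

Emit:
{"api": "step_arm", "payload": {"increments": [[[0,0,0,-1,0.3,-0.3,0.5],[0,0,0,-1,0.3,-0.3,0.5],[0,0,0,-1,0.3,-0.3,0.5],[0,0,0,-1,0.3,-0.3,0.5],[0,0,0,-1,0.95,-0.93,0.5],[0,0,0,-1,0.95,-0.93,0.5],[0,0,0,-1,0.95,-0.93,0.5],[0,0,0,-1,0.95,-0.93,0.5],[0,0,0,0,0.95,-0.93,0.5],[0,0,0,0,0.95,-0.93,0.5],[0,0,0,0,0.95,-0.93,0.5],[0,0,0,0,0.95,-0.93,0.5],[0,0,0,0,0.95,-0.93,0.5],[0,0,0,0,0.95,-0.93,0.5],[0,0,0,0.5,0.95,-0.93,0.5],[0,0,0,1,0.95,-0.93,0.5],[0,0,0,1,0.95,-0.93,0.5],[0,0,0,0,0,0,0.5],[0,0,0,0,0,0,0.5]]]}}

```text
time_s: 8.5
position: [559.7, -17.3, 115.4]
tool_rot: [0.96, 1.355, -0.958]
wrist_force: [0.1, 0.0, -1.8]
finger_gap: 0.642
```

Run:
```python
from h import *
go(571.3,-2.9,90,19.5)
```

```text
pos [559.7 -17.3 115.4] yaw 19.25 tilt [-0.0038  0.0035 -1.    ] F [ 0.1  0.  -1.8] gap 59.1 t 8.5
shift units [ 1.27  0.79 -0.48]
turn units [-0.04 -0.05  0.02] shift if turned first [ 1.27  0.79 -0.49]
```

Emit:
{"api": "step_arm", "payload": {"increments": [[[0,0,0,0.4,0.4,-0.24,0.5],[0,-0.05,0,0.4,0.4,-0.24,0.5],[0,0,0,0.4,0,0,0.5],[0,0,0,0,0,0,0.5],[0,0,0,0,0,0,0.5]]]}}

```text
time_s: 9.12
position: [572.5, -3.9, 90.8]
tool_rot: [0.958, 1.348, -0.962]
wrist_force: [0.1, 0.2, -1.5]
finger_gap: 0.646
```

Run:
```python
from h import *
go(571.3,-2.9,72,19.5)
p,d=shots("top",1);q,e=shots("scene",1)
cr=lambda im,u,v,w,f:cv2.resize(im[v-w:v+w,u-w:u+w],(f,f),interpolation=cv2.INTER_CUBIC)
cv2.imwrite("pics/c2.png",np.hstack([cr(p,279,220,35,390),cr(q,275,210,35,390)])[:,:,::-1])
```

```text
pos [572.5  -3.9  90.8] yaw 19.1 tilt [-5.0e-04 -2.2e-03 -1.0e+00] F [ 0.1  0.2 -1.5] gap 59.5 t 9.12
shift units [ 0.94 -0.04 -0.07]
turn units [-0.07  0.02  0.01] shift if turned first [ 0.94 -0.04 -0.07]
```

View pics/c2.png

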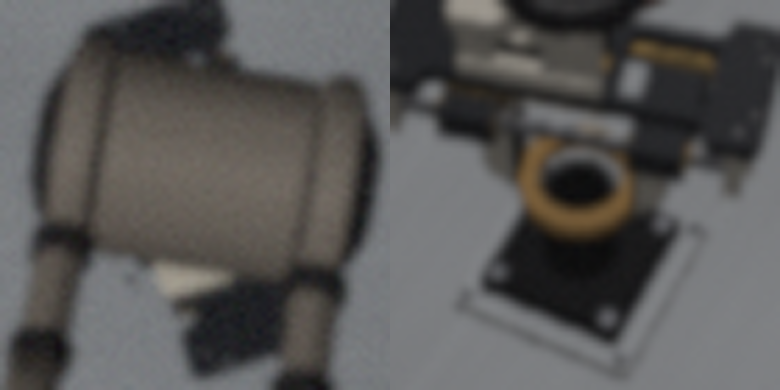

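Scene view: the ring is level in the jaws, just over the sleeve mouth (580,185). I'll lower it gently and watch the force.

Emit:
{"api": "step_arm", "payload": {"increments": [[[0,0,0,0,-0.04,-0.07,0.5],[0,0,0,0.3,0,0,0.5],[0,0,0,0.3,0,0,0.5],[0,0,0,0.25,0,0,0.5],[0,0,0,0,0,0,0.5]]]}}

```text
time_s: 9.85
position: [571.0, -2.9, 72.9]
tool_rot: [0.959, 1.348, -0.962]
wrist_force: [0.2, -0.7, -1.3]
finger_gap: 0.647
```

Run:
```python
from h import *
go(571.3,-2.9,25.5,19.5)
print(arm.observe()["wrist_torque"])
```

```text
pos [571.   -2.9  72.9] yaw 19.09 tilt [-4.0e-04 -2.1e-03 -1.0e+00] F [ 0.2 -0.7 -1.3] gap 59.5 t 9.85
shift units [ 2.37  0.02 -0.  ]
turn units [-0.07  0.02  0.01] shift if turned first [2.37 0.01 0.  ]
[-0.0079861  -0.16131685  0.01218599]
```

Emit:
{"api": "step_arm", "payload": {"increments": [[[0,0,0,0.5,0,0,0.5],[0,0,0,0.5,0,0,0.5],[0,0,0,0.5,0,0,0.5],[0,0,0,0.45,0,0,0.5],[0,0,0,0.2,0,0,0.5],[0,0,0,0.1,0,0,0.5],[0,0,0,0,0,0,0.5]]]}}

```text
time_s: 10.72
position: [571.1, -3.1, 25.2]
tool_rot: [0.959, 1.348, -0.962]
wrist_force: [-0.6, -0.7, -2.4]
finger_gap: 0.643
```

Emit:
{"api": "step_arm", "payload": {"increments": [[[0,0,0,0,0,0,0],[0,0,0,0,0,0,0],[0,0,0,-0.5,0,0,0],[0,0,0,-1,0,0,0],[0,0,0,-1,0,0,0],[0,0,0,-1,0,0,0],[0,0,0,-1,0,0,0],[0,0,0,0,0,0,0]]]}}

```text
time_s: 11.72
position: [572.8, -3.2, 122.1]
tool_rot: [0.96, 1.342, -0.959]
wrist_force: [-0.1, -0.1, 0.3]
finger_gap: 0.997
```

Run:
```python
from h import *
go(475.2,185.7,30,19)
```

```text
pos [572.8  -3.2 122.1] yaw 19.09 tilt [ 0.0055 -0.0031 -1.    ] F [-0.1 -0.1  0.3] gap 91.7 t 11.72
shift units [  4.55  -1.54 -10.54]
turn units [ 0.01  0.05 -0.04] shift if turned first [  4.61  -1.54 -10.52]
```

Emit:
{"api": "step_arm", "payload": {"increments": [[[0,0,0,0.1,-0.14,-0.94,0],[0,0,0,0.3,-0.14,-0.94,0],[0,0,0,0.4,-0.14,-0.94,0],[0,0,0,0.45,-0.14,-0.94,0],[0,0,0,0.45,-0.14,-0.94,0],[0,0,0,0.45,-0.14,-0.94,0],[0,0,0,0.45,-0.14,-0.94,0],[0,0,0,0.45,-0.14,-0.94,0],[0,0,0,0.45,-0.14,-0.94,0],[0,0,0,0.4,-0.14,-0.94,0],[0,0,0,0.4,-0.14,-0.94,0],[0,0,0,0,0,0,0],[0,0,0,0,0,0,0]]]}}

```text
time_s: 13.35
position: [466.1, 196.4, 26.1]
tool_rot: [0.956, 1.348, -0.96]
wrist_force: [-0.3, 0.2, 0.3]
finger_gap: 1.003
```

Run:
```python
from h import *
go(475.2,185.7,2.5,19)
p,d,o=rings("top",2)
for r in o:
    if abs(r[4][1])<500: print(*r)
```

```text
pos [466.1 196.4  26.1] yaw 19.23 tilt [-4.0e-04 -2.7e-03 -1.0e+00] F [-0.3  0.2  0.3] gap 92.2 t 13.35
shift units [1.18 0.26 0.65]
turn units [0.04 0.02 0.01] shift if turned first [1.18 0.26 0.66]
brass [208.6 205.5] 106 8.9 [613.  236.8   7.2] [612.8 236.9   7.2]
brass [280.3 219.3] 120 9.3 [571.3  -3.9   7.2] [572.2  -4.4   7.2]
brass [149.5 225.9] 114 9.0 [540.  432.7   7.2] [539.7 432.6   7.2]
brass [333.3 245.7] 339 15.9 [ 489.3 -180.5    7.2] [ 488.4 -182.8    7.2]
brown [361. 202.] 138 9.6 [ 636.2 -273.     5.6] [ 636.3 -273.     5.6]
brown [407.6 234. ] 146 9.8 [ 533.1 -430.2    5.6] [ 533.2 -429.7    5.6]
brown [226.9 245.8] 72 9.0 [481.7 169.    5.6] [479.4 171.8   5.6]
blue [178.5 228.5] 124 9.1 [533.3 335.3   7.2] [533.3 335.2   7.2]
```

Emit:
{"api": "step_arm", "payload": {"increments": [[[0,0,0,0.3,0.13,0.33,0],[0,0,0,0.3,0.13,0.32,0],[0,0,0,0.3,0,0,0],[0,0,0,0.26,0,0,0],[0,0,0,0,0,0,0]]]}}

```text
time_s: 14.08
position: [477.0, 183.2, 1.4]
tool_rot: [0.959, 1.346, -0.963]
wrist_force: [1.1, -0.5, 0.0]
finger_gap: 0.999
```

Run:
```python
from h import *
print(world("top",280.3,219.3,30))
go(475.2,185.7,2.5,19)
```

```text
[571.57821111  -4.34516086  30.        ]
pos [477.  183.2   1.4] yaw 19.02 tilt [ 3.0e-04 -2.6e-03 -1.0e+00] F [ 1.1 -0.5  0. ] gap 91.9 t 14.07
shift units [-0.05 -0.05 -0.15]
turn units [0.   0.03 0.01] shift if turned first [-0.05 -0.05 -0.15]
```

Emit:
{"api": "step_arm", "payload": {"increments": [[[0,0,0,-0.06,-0.05,-0.15,0],[0,0,0,0,0,0,0.4],[0,0,0,0,0,0,0.4],[0,0,0,0,0,0,0.4],[0,0,0,0,0,0,0.4]]], "force": 12}}

```text
time_s: 14.7
position: [475.0, 186.4, 3.2]
tool_rot: [0.959, 1.346, -0.961]
wrist_force: [-0.7, 0.6, -0.1]
finger_gap: 0.712
```

Run:
```python
from h import *
go(475.2,185.7,2.5,19)
```

```text
pos [475.  186.4   3.2] yaw 19.07 tilt [ 0.001  -0.0024 -1.    ] F [-0.7  0.6 -0.1] gap 65.5 t 14.7
shift units [ 0.03 -0.    0.04]
turn units [ 0.01  0.03 -0.  ] shift if turned first [ 0.03 -0.    0.04]
```

Emit:
{"api": "step_arm", "payload": {"increments": [[[0,0,0,0,0,0,0],[0.5,0,0,0,0,0,0],[1,0,0,0,0,0,0],[1,0,0,0,0,0,0],[1,0,0,0,0,0,0],[1,0,0,0,0,0,0],[1,0,0,0,0,0,0],[1,0,0,0,0,0,0],[1,0,0,0,0,0,0],[1,0,0,0,0,0,0],[1,0,0,0,0,0,0],[1,0,0,0,0,0,0],[1,0,0,0,0,0,0],[1,0,0,0,0,0,0],[1,0,0,0,0,0,0],[0.5,0,0,0,0,0,0],[0,0,0,0,0,0,0.4],[0,0,0,0,0,0,0.4],[0,0,0,0,0,0,0.4],[0,0,0,0,0,0,0.4]]], "force": 20}}

```text
time_s: 17.2
position: [475.5, 185.9, 3.3]
tool_rot: [1.967, 0.456, -1.965]
wrist_force: [0.6, -0.4, -0.3]
finger_gap: 0.706
```

Run:
```python
from h import *
go(475,186.4,3,-71)
go(571.3,-2.9,120,-71)
```

```text
pos [475.5 185.9   3.3] yaw -63.76 tilt [ 0.0016 -0.0023 -1.    ] F [ 0.6 -0.4 -0.3] gap 65.0 t 17.2
shift units [ 0.02 -0.03  0.01]
turn units [ 1.26 -0.01 -0.03] shift if turned first [ 0.02 -0.03  0.02]
pos [475.5 185.9   3.3] yaw -63.76 tilt [ 0.0016 -0.0023 -1.    ] F [ 0.6 -0.4 -0.3] gap 65.0 t 17.2
shift units [-5.8  10.6  -0.12]
turn units [ 1.26 -0.01 -0.03] shift if turned first [-5.83 10.49 -1.45]
```

Emit:
{"api": "step_arm", "payload": {"increments": [[[0,0,0,-1,0.3,0,0.4],[0,0,0,-1,0.6,-0.01,0.4],[0,0,0,-1,0.96,-0.01,0.4],[0,0,0,-1,0.96,-0.01,0.4],[0,0,0,-0.6,0.96,-0.01,0.4],[0,0,0,0,0.96,-0.01,0.4],[0,0,0,0,0.96,-0.01,0.4],[0,0,0,0,0.96,-0.01,0.4],[0,0,0,0,0.96,-0.01,0.4],[0,0,0,0,0.96,-0.01,0.4],[0,0,0,0,0.8,-0.01,0.4],[0,0,0,0,0.4,-0.01,0.4],[0,0,0,0,0,0,0.4],[0,0,0,0,0,0,0.4]]]}}

```text
time_s: 18.95
position: [566.4, 2.5, 94.6]
tool_rot: [1.959, 0.459, -1.972]
wrist_force: [-0.0, 0.2, -0.9]
finger_gap: 0.707
```

Run:
```python
from h import *
go(571.3,-2.9,90,-64)
```

```text
pos [566.4   2.5  94.6] yaw -63.64 tilt [-0.006  -0.0024 -1.    ] F [-0.   0.2 -0.9] gap 65.1 t 18.95
shift units [ 0.23  0.35 -0.1 ]
turn units [0.06 0.06 0.01] shift if turned first [ 0.23  0.35 -0.1 ]
```

Emit:
{"api": "step_arm", "payload": {"increments": [[[0,0.06,0,0.1,0.18,-0.05,0.4],[0,0,0,0.1,0.15,-0.05,0.4],[0,0,0,0,0,0,0.4]]]}}

```text
time_s: 19.32
position: [571.1, -1.7, 90.4]
tool_rot: [1.965, 0.463, -1.965]
wrist_force: [0.6, -0.4, 0.1]
finger_gap: 0.708
```

Run:
```python
from h import *
go(571.2,-2.9,34.5,-64)
```

```text
pos [571.1  -1.7  90.4] yaw -63.54 tilt [-4.e-04  6.e-04 -1.e+00] F [ 0.6 -0.4  0.1] gap 65.1 t 19.32
shift units [2.8  0.06 0.02]
turn units [0.08 0.   0.01] shift if turned first [2.8  0.06 0.02]
```

Emit:
{"api": "step_arm", "payload": {"increments": [[[0,0,0,0,0.06,0.02,0.4],[0,0,0,0.2,0,0,0.4],[0,0,0,0.3,0,0,0.4],[0,0,0,0.4,0,0,0.4],[0,0,0,0.5,0,0,0.4],[0,0,0,0.5,0,0,0.4],[0,0,0,0.4,0,0,0.4],[0,0,0,0.2,0,0,0.4],[0,0,0,0.1,0,0,0.4],[0,0,0,0,0,0,0.4]]]}}

```text
time_s: 20.58
position: [570.8, -2.7, 34.4]
tool_rot: [1.963, 0.463, -1.966]
wrist_force: [-0.7, 0.6, 1.6]
finger_gap: 0.709
```

Run:
```python
from h import *
go(571.2,-2.9,34.5,-64)
```

```text
pos [570.8  -2.7  34.4] yaw -63.52 tilt [-1.6e-03  8.0e-04 -1.0e+00] F [-0.7  0.6  1.6] gap 65.2 t 20.57
shift units [-0.    0.02 -0.01]
turn units [0.08 0.01 0.01] shift if turned first [-0.    0.02 -0.01]
```

Emit:
{"api": "step_arm", "payload": {"increments": [[[0,0,0,0,0,0,0],[0,0,0,0,0,0,0],[0,0,0,-0.5,0,0,0],[0,0,0,-1,0,0,0],[0,0,0,-1,0,0,0],[0,0,0,-0.5,-0.4,-0.3,0],[0,0,0,0,-0.95,-0.69,0],[0,0,0,0,-0.95,-0.69,0],[0,0,0,0,-0.95,-0.69,0],[0,0,0,0.3,-0.95,-0.69,0],[0,0,0,0.5,-0.95,-0.69,0],[0,0,0,0.5,-0.95,-0.69,0],[0,0,0,0.5,-0.95,-0.69,0],[0,0,0,0.5,-0.95,-0.69,0],[0,0,0,0.4,-0.95,-0.69,0],[0,0,0,0.3,-0.5,-0.3,0],[0,0,0,0,0,0,0],[0,0,0,0,0,0,0]]]}}

```text
time_s: 22.82
position: [610.5, 240.9, 39.1]
tool_rot: [1.967, 0.464, -1.96]
wrist_force: [0.2, 0.3, -0.6]
finger_gap: 1.005
```

Run:
```python
from h import *
go(612.8,237,3.5,-64)
p,d,o=rings("top",2)
for r in o:
    if abs(r[4][1])<500: print(*r)
```

```text
pos [610.5 240.9  39.1] yaw -63.45 tilt [ 0.0032  0.0013 -1.    ] F [ 0.2  0.3 -0.6] gap 92.5 t 22.82
shift units [ 1.78  0.23 -0.01]
turn units [ 0.1  -0.03 -0.  ] shift if turned first [ 1.78  0.23 -0.02]
brass [148.4 226.1] 94 8.9 [538.7 438.3   7.2] [539.  436.2   7.2]
brass [333.1 245.6] 345 16.1 [ 489.8 -180.6    7.2] [ 488.6 -182.     7.2]
brown [361.  202.1] 138 9.7 [ 636.1 -273.1    5.6] [ 636.3 -273.1    5.6]
brown [279.6 219.5] 248 11.6 [571.4  -2.7   5.6] [571.4  -2.2   5.6]
brown [407.9 233.9] 143 9.7 [ 533.6 -430.4    5.6] [ 533.4 -430.7    5.6]
blue [178.3 230.5] 91 9.1 [524.8 335.8   7.2] [526.6 335.3   7.2]
```

Emit:
{"api": "step_arm", "payload": {"increments": [[[0,0,0,0.5,0.12,0,0],[0,0,0,0.5,0.07,0,0],[0,0,0,0.4,0,0,0],[0,0,0,0.3,0,0,0],[0,0,0,0,0,0,0],[0,0,0,0,0,0,0.5],[0,0,0,0,0,0,0.5],[0,0,0,0,0,0,0.5],[0,0,0,0,0,0,0.5]]], "force": 12}}

```text
time_s: 24.05
position: [613.0, 235.7, 3.5]
tool_rot: [1.97, 0.462, -1.961]
wrist_force: [0.5, -0.7, -1.9]
finger_gap: 0.651
```

Run:
```python
from h import *
go(612.8,237,3,26)
```

```text
pos [613.  235.7   3.5] yaw -63.6 tilt [ 0.0039  0.0014 -1.    ] F [ 0.5 -0.7 -1.9] gap 59.9 t 24.05
shift units [ 0.02 -0.06 -0.02]
turn units [-15.64  -0.03  -0.04] shift if turned first [ 0.02  0.02 -0.06]
```

Emit:
{"api": "step_arm", "payload": {"increments": [[[0,0,0,0,0,0,0],[-0.5,0,0,0,0,0,0],[-1,0,0,0,0,0,0],[-1,0,0,0,0,0,0],[-1,0,0,0,0,0,0],[-1,0,0,0,0,0,0],[-1,0,0,0,0,0,0],[-1,0,0,0,0,0,0],[-1,0,0,0,0,0,0],[-1,0,0,0,0,0,0],[-1,0,0,0,0,0,0],[-1,0,0,0,0,0,0],[-1,0,0,0,0,0,0],[-1,0,0,0,0,0,0],[-1,0,0,0,0,0,0],[-0.5,0,0,0,0,0,0],[0,0,0,0,0,0,0.5],[0,0,0,0,0,0,0.5],[0,0,0,0,0,0,0.5],[0,0,0,0,0,0,0.5]]], "force": 25}}

```text
time_s: 26.55
position: [614.3, 235.6, 5.4]
tool_rot: [0.963, 1.344, -0.954]
wrist_force: [-0.8, 0.7, 0.8]
finger_gap: 0.642
```

Run:
```python
from h import *
go(613,235.7,3,26)
go(571.1,-2.9,95,20)
```

```text
pos [614.3 235.6   5.4] yaw 19.17 tilt [ 0.0075  0.0019 -1.    ] F [-0.8  0.7  0.8] gap 59.1 t 26.55
shift units [ 0.12 -0.06 -0.02]
turn units [-1.19  0.01 -0.08] shift if turned first [ 0.12 -0.06 -0.03]
pos [614.3 235.6   5.4] yaw 19.17 tilt [ 0.0075  0.0019 -1.    ] F [-0.8  0.7  0.8] gap 59.1 t 26.55
shift units [-4.52 -5.92 10.56]
turn units [-0.14  0.01 -0.08] shift if turned first [-4.48 -6.11 10.47]
```

Emit:
{"api": "step_arm", "payload": {"increments": [[[0,0,-0.04,-1,-0.2,0.3,0.5],[0,0,-0.04,-1,-0.3,0.6,0.5],[0,0,0,-1,-0.54,0.96,0.5],[0,0,0,-1,-0.54,0.96,0.5],[0,0,0,-0.4,-0.54,0.96,0.5],[0,0,0,0,-0.54,0.96,0.5],[0,0,0,0,-0.54,0.96,0.5],[0,0,0,0,-0.54,0.96,0.5],[0,0,0,0,-0.54,0.96,0.5],[0,0,0,0,-0.54,0.96,0.5],[0,0,0,0,-0.5,0.8,0.5],[0,0,0,0,-0.3,0.5,0.5],[0,0,0,0,0,0,0.5],[0,0,0,0,0,0,0.5]]]}}

```text
time_s: 28.3
position: [568.0, -4.0, 99.8]
tool_rot: [0.961, 1.349, -0.964]
wrist_force: [-0.0, -0.5, -0.5]
finger_gap: 0.64
```

Run:
```python
from h import *
go(571.1,-2.9,92,19)
```

```text
pos [568.   -4.   99.8] yaw 18.96 tilt [-1.9e-03 -9.0e-04 -1.0e+00] F [-0.  -0.5 -0.5] gap 58.9 t 28.3
shift units [ 0.39  0.16 -0.  ]
turn units [-0.01  0.    0.02] shift if turned first [ 0.39  0.16 -0.  ]
```

Emit:
{"api": "step_arm", "payload": {"increments": [[[0,0,0,0.2,0.14,0,0.5],[0,0,0,0.1,0,0,0.5],[0,0,0,0.2,0,0,0.5],[0,0,0,0.2,0,0,0.5],[0,0,0,0,0,0,0.5]]]}}

```text
time_s: 28.92
position: [570.9, -1.1, 84.3]
tool_rot: [0.959, 1.35, -0.962]
wrist_force: [-0.4, -0.4, -1.3]
finger_gap: 0.637
```

Run:
```python
from h import *
go(571.1,-2.9,43.4,19)
```

```text
pos [570.9  -1.1  84.3] yaw 19.11 tilt [-2.4e-03 -5.0e-04 -1.0e+00] F [-0.4 -0.4 -1.3] gap 58.6 t 28.93
shift units [ 2.05 -0.01  0.09]
turn units [ 0.02 -0.    0.02] shift if turned first [ 2.05 -0.02  0.09]
```

Emit:
{"api": "step_arm", "payload": {"increments": [[[0,0,0,-0.05,-0.01,0.09,0.5],[0,0,0,0,0,0,0.5],[0,0,0,0.25,0,0,0.5],[0,0,0,0.35,0,0,0.5],[0,0,0,0.5,0,0,0.5],[0,0,0,0.5,0,0,0.5],[0,0,0,0.25,0,0,0.5],[0,0,0,0.1,0,0,0.5],[0,0,0,0,0,0,0.5]]]}}

```text
time_s: 30.05
position: [571.0, -3.0, 43.6]
tool_rot: [0.959, 1.351, -0.962]
wrist_force: [-2.0, 0.3, 0.7]
finger_gap: 0.634
```

Run:
```python
from h import *
go(571.1,-2.9,43.4,19)
```

```text
pos [571.   -3.   43.6] yaw 19.1 tilt [-3.e-03 -3.e-04 -1.e+00] F [-2.   0.3  0.7] gap 58.4 t 30.05
shift units [ 0.01  0.01 -0.  ]
turn units [ 0.02 -0.01  0.03] shift if turned first [ 0.01  0.01 -0.  ]
```

Emit:
{"api": "step_arm", "payload": {"increments": [[[0,0,0,0,0,0,0],[0,0,0,0,0,0,0],[0,0,0,-0.6,0,0,0],[1,0,0,-1,0,0,0],[1,0,0,-1,0,0,0],[1,0,0,0,0,0,0],[1,0,0,0,0,0,0],[0,0,0,0,0.15,0.4,0],[0,0,0,0,0.31,0.93,0],[0,0,0,0,0.31,0.93,0],[0,0,0,0,0.31,0.93,0],[0,0,0,0,0.31,0.93,0],[0,0,0,0,0.31,0.93,0],[0,0,0,0,0.31,0.93,0],[0,0,0,0,0.31,0.93,0],[0,0,0,0,0.31,0.93,0],[0,0,0,0,0.31,0.93,0],[0,0,0,0,0.31,0.93,0],[0,0,0,0,0.31,0.93,0],[0,0,0,0,0,0,0]]]}}

```text
time_s: 32.55
position: [632.5, -238.6, 104.0]
tool_rot: [1.266, 1.167, -1.261]
wrist_force: [0.5, 0.4, -0.6]
finger_gap: 0.999
```

Run:
```python
from h import *
p,d=shots("top",1)
cv2.imwrite("pics/c3.png",cv2.resize(p[150:290,230:450],(786,500),interpolation=cv2.INTER_CUBIC)[:,:,::-1])
_,_,o=rings("top",1)
for r in o:
    if abs(r[4][1])<500: print(*r)
go(636.2,-273,30,-5)
```

```text
brass [359.6 150.4] 62 13.2 [ 808.9 -266.     7.2] [ 810.1 -265.5    7.2]
brass [279.9 219.4] 157 9.8 [572.   -2.9   7.2] [571.7  -3.2   7.2]
brass [149.5 225.9] 115 9.0 [540.1 432.4   7.2] [539.8 432.5   7.2]
brass [325.6 246.4] 162 12.3 [ 487.2 -157.4    7.2] [ 485.3 -157.2    7.2]
brown [360.6 152.4] 40 14.6 [ 799.1 -271.2    5.6] [ 803.7 -269.2    5.6]
brown [407.1 233.8] 148 10.2 [ 534.4 -428.5    5.6] [ 533.8 -428.1    5.6]
blue [178.5 228.5] 122 9.1 [533.4 335.4   7.2] [533.4 335.2   7.2]
pos [ 632.2 -236.8  103.9] yaw -4.26 tilt [ 0.0052 -0.0014 -1.    ] F [1.1 0.2 0.6] gap 92.1 t 32.65
shift units [3.7  0.31 1.78]
turn units [ 0.13  0.01 -0.05] shift if turned first [3.7  0.36 1.78]
```

View pics/c3.png

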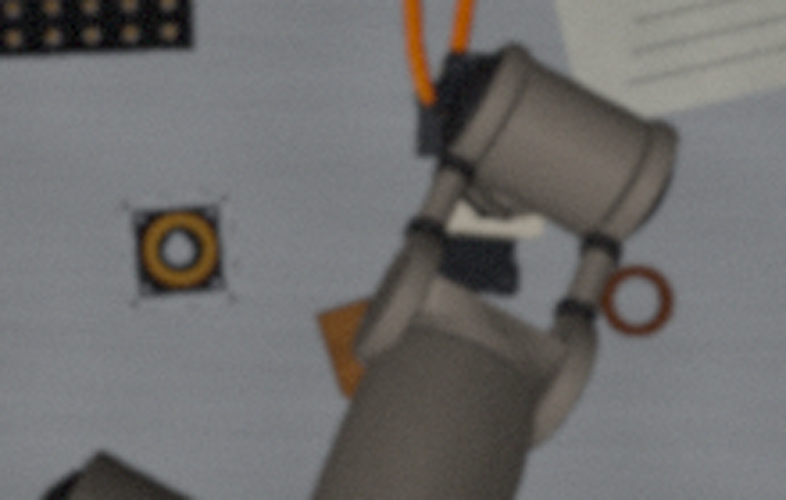

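The picture shows the hub with ring–washer–ring concentric (180,248). The pliers' nose ends near (432,157), about x=663, y from -228 to -260. I'll use jaw yaws of about -25° and -105° there to stay clear of it.

Emit:
{"api": "step_arm", "payload": {"increments": [[[0.88,0,0,0,0,0,0],[0.88,0,0,0,0,0,0],[0.88,0,-0.05,0,0,0,0],[0.88,0,0,0,0,0,0],[0,0,0,0.4,0.3,0.5,0],[0,0,0,0.8,0.3,0.5,0],[0,0,0,0.8,0.3,0.45,0],[0,0,0,0.7,0,0,0],[0,0,0,0.4,0,0,0],[0,0,0,0,0,0,0],[0,0,0,0,0,0,0]]]}}

```text
time_s: 34.02
position: [635.2, -266.6, 35.9]
tool_rot: [1.517, 0.982, -1.519]
wrist_force: [0.6, -1.1, -0.4]
finger_gap: 0.999
```

Run:
```python
from h import *
go(636.2,-273,2.5,-25)
```

```text
pos [ 635.2 -266.6   35.9] yaw -24.48 tilt [-0.0042  0.0041 -1.    ] F [ 0.6 -1.1 -0.4] gap 91.9 t 34.02
shift units [1.67 0.19 0.27]
turn units [ 0.09 -0.02  0.06] shift if turned first [1.67 0.18 0.27]
```

Emit:
{"api": "step_arm", "payload": {"increments": [[[0,0,0.05,0.3,0.09,0.13,0],[0,0,0,0.4,0.08,0.12,0],[0,0,0,0.4,0,0,0],[0,0,0,0.3,0,0,0],[0,0,0,0.2,0,0,0],[0,0,0,0,0,0,0],[0,0,0,0,0,0,0.4],[0,0,0,0,0,0,0.4],[0,0,0,0,0,0,0.4],[0,0,0,0,0,0,0.4]]], "force": 12}}

```text
time_s: 35.28
position: [637.2, -272.9, 3.3]
tool_rot: [1.518, 0.975, -1.513]
wrist_force: [-0.7, 0.1, -0.7]
finger_gap: 0.712
```

Run:
```python
from h import *
go(636.2,-273,2.5,-105)
```

```text
pos [ 637.2 -272.9    3.3] yaw -24.44 tilt [ 3.e-03  6.e-04 -1.e+00] F [-0.7  0.1 -0.7] gap 65.5 t 35.27
shift units [ 0.04 -0.04  0.02]
turn units [ 1.406e+01 -3.000e-02 -1.000e-02] shift if turned first [0.04 0.02 0.05]
```

Emit:
{"api": "step_arm", "payload": {"increments": [[[0,0,0,0,0,0,0],[0.5,0,0,0,0,0,0],[1,0,0,0,0,0,0],[1,0,0,0,0,0,0],[1,0,0,0,0,0,0],[1,0,0,0,0,0,0],[1,0,0,0,0,0,0],[1,0,0,0,0,0,0],[1,0,0,0,0,0,0],[1,0,0,0,0,0,0],[1,0,0,0,0,0,0],[1,0,0,0,0,0,0],[1,0,0,0,0,0,0],[0.5,0,0,0.03,0,0,0],[0,0,0,0,0,0,0.4],[0,0,0,0,0,0,0.4],[0,0,0,0,0,0,0.4],[0,0,0,0,0,0,0.4]]], "force": 20}}

```text
time_s: 37.52
position: [637.8, -273.3, 3.8]
tool_rot: [-2.179, 0.102, 2.168]
wrist_force: [0.7, 0.1, 0.2]
finger_gap: 0.703
```

Run:
```python
from h import *
go(637.2,-272.9,3,-105)
go(571.1,-2.9,105,-105)
print(arm.observe()["joints"])
```

```text
pos [ 637.8 -273.3    3.8] yaw -95.36 tilt [ 4.7e-03 -3.0e-04 -1.0e+00] F [0.7 0.1 0.2] gap 64.7 t 37.52
shift units [ 0.04 -0.02  0.03]
turn units [ 1.68 -0.05  0.  ] shift if turned first [ 0.04 -0.01  0.03]
pos [ 637.8 -273.3    3.8] yaw -95.36 tilt [ 4.7e-03 -3.0e-04 -1.0e+00] F [0.7 0.1 0.2] gap 64.7 t 37.52
shift units [ -5.08 -13.15   4.56]
turn units [ 1.68 -0.05  0.  ] shift if turned first [ -5.06 -12.2    6.72]
[-0.51611312  0.86002634  1.23819644  0.00235794  1.03908977  1.14708681]
```

Emit:
{"api": "step_arm", "payload": {"increments": [[[0,-0.04,0,-1,0,0,0.4],[0,0,0,-1,-0.4,0.1,0.4],[0,0,0,-1,-0.95,0.33,0.4],[0,0,0,-1,-0.95,0.33,0.4],[0,0,0,-0.8,-0.95,0.33,0.4],[0,0,0,0,-0.95,0.33,0.4],[0,0,0,0,-0.95,0.33,0.4],[0,0,0,0,-0.95,0.33,0.4],[0,0,0,0,-0.95,0.33,0.4],[0,0,0,0,-0.95,0.33,0.4],[0,0,0,0,-0.95,0.33,0.4],[0,0,0,0,-0.95,0.33,0.4],[0,0,0,0,-0.95,0.33,0.4],[0,0,0,0,-0.95,0.33,0.4],[0,0,0,0,-0.7,0.33,0.4],[0,0,0,0,-0.4,0.2,0.4],[0,0,0,0,0,0,0.4],[0,0,0,0,0,0,0.4]]]}}

```text
time_s: 39.78
position: [564.7, 9.8, 102.9]
tool_rot: [-2.173, 0.098, 2.175]
wrist_force: [0.9, -0.3, -0.3]
finger_gap: 0.707
```

Run:
```python
from h import *
go(571.6,-2.9,90,-95)
```

```text
pos [564.7   9.8 102.9] yaw -95.26 tilt [-0.001   0.0016 -1.    ] F [ 0.9 -0.3 -0.3] gap 65.0 t 39.77
shift units [ 0.64  0.6  -0.4 ]
turn units [-0.04  0.01  0.01] shift if turned first [ 0.64  0.6  -0.4 ]
```

Emit:
{"api": "step_arm", "payload": {"increments": [[[0,0,0,0.2,0.28,-0.18,0.4],[0,0,0,0.2,0.18,-0.12,0.4],[0,0,0,0.1,0.1,-0.07,0.4],[0,0,0,0,0,0,0.4],[0,0,0,0,0,0,0.4]]]}}

```text
time_s: 40.4
position: [571.9, -4.8, 91.6]
tool_rot: [-2.171, 0.101, 2.174]
wrist_force: [-0.3, -0.3, -0.4]
finger_gap: 0.701
```

Run:
```python
from h import *
go(571.6,-2.9,50.8,-95)
```

```text
pos [571.9  -4.8  91.6] yaw -95.41 tilt [-0.0013  0.0013 -1.    ] F [-0.3 -0.3 -0.4] gap 64.5 t 40.4
shift units [ 2.04 -0.09  0.02]
turn units [-0.07  0.01  0.01] shift if turned first [ 2.04 -0.09  0.02]
```

Emit:
{"api": "step_arm", "payload": {"increments": [[[0,0,0,0,-0.09,0.02,0.4],[0,0,0,0.1,0,0,0.4],[0,0,0,0.3,0,0,0.4],[0,0,0,0.4,0,0,0.4],[0,0,0,0.5,0,0,0.4],[0,0,0,0.3,0,0,0.4],[0,0,0,0.2,0,0,0.4],[0,0,0,0.1,0,0,0.4],[0,0,0,0,0,0,0.4]]]}}

```text
time_s: 41.52
position: [571.3, -2.3, 50.8]
tool_rot: [-2.17, 0.101, 2.175]
wrist_force: [-0.5, 0.2, 0.1]
finger_gap: 0.702
```

Run:
```python
from h import *
go(571.6,-2.9,50.8,-95)
```

```text
pos [571.3  -2.3  50.8] yaw -95.38 tilt [-0.002   0.0015 -1.    ] F [-0.5  0.2  0.1] gap 64.6 t 41.52
shift units [-0.    0.03 -0.02]
turn units [-0.07  0.02  0.01] shift if turned first [-0.    0.03 -0.02]
```

Emit:
{"api": "step_arm", "payload": {"increments": [[[0,0,0,0,0,0,0],[0,0,0,0,0,0,0],[-0.9,0,0,-0.4,0,0,0],[-0.95,0,0,-0.8,0,0,0],[-0.95,0,0,-0.8,0,0,0],[-0.95,0,0,0,0,0,0],[-0.95,0,0,0,0,0,0],[-0.95,0,0,0,0,0,0],[-0.95,0,0,0,0,0,0],[-0.95,0,0,0,0,0,0],[-0.9,0,0,0,0,0,0],[0,0,0,0,-0.5,-0.43,0],[0,0,0,0,-1,-0.87,0],[0,0,0,0,-1,-0.87,0],[0,0,0,0,-1,-0.87,0],[0,0,0,0,-1,-0.87,0],[0,0,0,0,-1,-0.87,0],[0,0,0,0,-1,-0.87,0],[0,0,0,0,-1,-0.87,0],[0,0,0,0,-1,-0.87,0]]]}}

```text
time_s: 44.02
position: [558.3, 234.5, 94.5]
tool_rot: [1.782, 0.71, -1.774]
wrist_force: [0.8, -0.3, 0.2]
finger_gap: 0.999
```

Run:
```python
from h import *
p,d,o=rings("top",1)
for r in o:
    if abs(r[4][1])<500: print(*r)
go(539.9,432.6,40,-45)
```

```text
brown [279.7 219.5] 241 11.8 [571.2  -3.4   5.6] [571.3  -2.5   5.6]
brown [408.  233.9] 140 9.7 [ 533.9 -431.3    5.6] [ 533.6 -431.1    5.6]
pos [557.8 237.8  94.6] yaw -46.42 tilt [ 0.0036  0.0043 -1.    ] F [-1.6  2.2  0.2] gap 92.5 t 44.08
shift units [ 2.77 -7.67 -6.05]
turn units [-0.25 -0.06  0.01] shift if turned first [ 2.73 -7.52 -6.25]
```

Emit:
{"api": "step_arm", "payload": {"increments": [[[0,0,0,0,-1,-0.79,0],[0,0,0,0,-1,-0.79,0],[0,0,0,0.2,-1,-0.79,0],[0,0,0,0.4,-1,-0.79,0],[0,0,0,0.5,-1,-0.79,0],[0,0,0,0.5,-1,-0.79,0],[0,0,0,0.5,-0.8,-0.65,0],[0,0,0,0.5,-0.5,-0.4,0],[0,0,0,0,0,0,0],[0,0,0,0,0,0,0]]]}}

```text
time_s: 45.32
position: [538.0, 434.2, 41.4]
tool_rot: [1.789, 0.704, -1.78]
wrist_force: [0.1, -1.0, 0.1]
finger_gap: 1.001
```

Run:
```python
from h import *
p,d,o=rings("top",1)
for r in o:
    if abs(r[4][1])<500: print(*r)
go(539.9,432.6,3,-46)
```

```text
brass [152.2 230.1] 40 7.6 [523.8 420.2   7.2] [525.9 422.8   7.2]
brass [333.6 245.6] 337 16.3 [ 490.1 -181.     7.2] [ 488.8 -183.9    7.2]
brown [279.8 219.5] 232 11.8 [571.8  -3.7   5.6] [571.6  -2.7   5.6]
brown [408. 234.] 142 9.7 [ 533.  -431.1    5.6] [ 533.1 -431.     5.6]
blue [178.5 228.5] 123 9.1 [533.4 335.1   7.2] [533.4 335.1   7.2]
pos [538.  434.   41.4] yaw -47.08 tilt [ 0.0032  0.0043 -1.    ] F [-0.4 -0.4  0.4] gap 91.9 t 45.38
shift units [ 1.92  0.12 -0.01]
turn units [-0.19 -0.05  0.01] shift if turned first [ 1.92  0.12 -0.02]
```

Emit:
{"api": "step_arm", "payload": {"increments": [[[0,-0.05,0,0.4,0.1,0,0],[0,0,0,0.5,0,0,0],[0,0,0,0.4,0,0,0],[0,0,0,0.3,0,0,0],[0,0,0,0.2,0,0,0],[0,0,0,0,0,0,0],[0,0,0,0,0,0,0.5],[0,0,0,0,0,0,0.5],[0,0,0,0,0,0,0.5],[0,0,0,0,0,0,0.5]]], "force": 12}}

```text
time_s: 46.62
position: [540.5, 431.2, 4.0]
tool_rot: [1.786, 0.7, -1.785]
wrist_force: [-0.1, 0.1, -1.3]
finger_gap: 0.651
```

Run:
```python
from h import *
go(539.9,432.6,3,43)
```

```text
pos [540.5 431.2   4. ] yaw -47.21 tilt [ 4.0e-04  1.1e-03 -1.0e+00] F [-0.1  0.1 -1.3] gap 59.9 t 46.62
shift units [ 0.05 -0.07 -0.03]
turn units [-1.574e+01 -1.000e-02 -0.000e+00] shift if turned first [ 0.05  0.03 -0.07]
```

Emit:
{"api": "step_arm", "payload": {"increments": [[[0,0,0,0,0,0,0],[-0.5,0,0,0.05,0,0,0],[-1,0,0,0,0,0,0],[-1,0,0,0,0,0,0],[-1,0,0,0,0,0,0],[-1,0,0,0,0,0,0],[-1,0,0,0,0,0,0],[-1,0,0,0,0,0,0],[-1,0,0,0,0,0,0],[-1,0,0,0,0,0,0],[-1,0,0,0,0,0,0],[-1,0,0,0,0,0,0],[-1,0,0,0,0,0,0],[-1,0,0,0,0,0,0],[-1,0,0,0,0,0,0],[-0.5,0,0,0,0,0,0],[0,0,0,0,0,0,0.5],[0,0,0,0,0,0,0.5],[0,0,0,0,0,0,0.5],[0,0,0,0,0,0,0.5]]], "force": 25}}

```text
time_s: 49.12
position: [542.0, 431.3, 4.6]
tool_rot: [0.744, 1.438, -0.738]
wrist_force: [0.1, 0.5, 0.6]
finger_gap: 0.642
```

Run:
```python
from h import *
go(540.5,431.2,3,43)
go(571.2,-2.9,110,43)
```

```text
pos [542.  431.3   4.6] yaw 35.54 tilt [ 0.0036  0.0023 -1.    ] F [0.1 0.5 0.6] gap 59.1 t 49.12
shift units [ 0.08 -0.06 -0.04]
turn units [-1.3   0.   -0.04] shift if turned first [ 0.08 -0.06 -0.05]
pos [542.  431.3   4.6] yaw 35.54 tilt [ 0.0036  0.0023 -1.    ] F [0.1 0.5 0.6] gap 59.1 t 49.12
shift units [ -5.31 -11.41  18.51]
turn units [-1.3   0.   -0.04] shift if turned first [ -5.27 -13.74  16.87]
```

Emit:
{"api": "step_arm", "payload": {"increments": [[[0,0,0,-1,0,0,0.5],[0,0,0,-1,-0.3,0.5,0.5],[0,0,0,-1,-0.61,0.99,0.5],[0,0,0,-1,-0.61,0.99,0.5],[0,0,0,-1,-0.61,0.99,0.5],[0,0,0,0,-0.61,0.99,0.5],[0,0,0,0,-0.61,0.99,0.5],[0,0,0,0,-0.61,0.99,0.5],[0,0,0,0,-0.61,0.99,0.5],[0,0,0,0,-0.61,0.99,0.5],[0,0,0,0,-0.61,0.99,0.5],[0,0,0,0,-0.61,0.99,0.5],[0,0,0,0,-0.61,0.99,0.5],[0,0,0,0,-0.61,0.99,0.5],[0,0,0,0,-0.61,0.99,0.5],[0,0,0,0,-0.61,0.99,0.5],[0,0,0,0,-0.61,0.99,0.5],[0,0,0,0,-0.61,0.99,0.5],[0,0,0,0,-0.3,0.5,0.5],[0,0,0,0,0,0,0.5]]]}}

```text
time_s: 51.62
position: [563.0, 10.1, 112.4]
tool_rot: [0.748, 1.437, -0.743]
wrist_force: [-0.1, -0.1, -1.5]
finger_gap: 0.636
```

Run:
```python
from h import *
go(571.7,-3.6,92,35.5)
```

```text
pos [563.   10.1 112.4] yaw 35.22 tilt [ 0.003  0.002 -1.   ] F [-0.1 -0.1 -1.5] gap 58.5 t 51.62
shift units [ 1.02 -0.04  0.81]
turn units [-0.05  0.   -0.04] shift if turned first [ 1.02 -0.04  0.81]
```

Emit:
{"api": "step_arm", "payload": {"increments": [[[0,0,-0.04,0.2,-0.02,0.3,0.5],[0,0,0,0.3,-0.02,0.28,0.5],[0,0,0,0.3,0,0.15,0.5],[0,0,0,0.2,0,0.04,0.5],[0,0,0,0,0,0,0.5],[0,0,0,0,0,0,0.5]]]}}

```text
time_s: 52.38
position: [571.3, -1.6, 90.2]
tool_rot: [0.743, 1.442, -0.744]
wrist_force: [0.3, 0.2, -1.7]
finger_gap: 0.642
```

Run:
```python
from h import *
go(571.7,-3.6,58.6,35.5)
```

```text
pos [571.3  -1.6  90.2] yaw 35.36 tilt [-1.9e-03  3.0e-04 -1.0e+00] F [ 0.3  0.2 -1.7] gap 59.0 t 52.38
shift units [ 1.58 -0.04  0.09]
turn units [-0.02 -0.01  0.01] shift if turned first [ 1.58 -0.04  0.09]
```

Emit:
{"api": "step_arm", "payload": {"increments": [[[0,0,0,0,-0.04,0.09,0.5],[0,0,0,0.1,0,0,0.5],[0,0,0,0.2,0,0,0.5],[0,0,0,0.4,0,0,0.5],[0,0,0,0.4,0,0,0.5],[0,0,0,0.2,0,0,0.5],[0,0,0,0.15,0,0,0.5],[0,0,0,0.05,0,0,0.5],[0,0,0,0,0,0,0.5]]]}}

```text
time_s: 53.5
position: [571.6, -3.4, 58.7]
tool_rot: [0.743, 1.441, -0.744]
wrist_force: [-0.5, -0.1, -2.0]
finger_gap: 0.641
```

Run:
```python
from h import *
go(571.7,-3.6,58.6,35.5)
```

```text
pos [571.6  -3.4  58.7] yaw 35.38 tilt [-1.6e-03  5.0e-04 -1.0e+00] F [-0.5 -0.1 -2. ] gap 59.0 t 53.5
shift units [ 0.01 -0.    0.01]
turn units [-0.02 -0.01  0.01] shift if turned first [ 0.01 -0.    0.01]
```

Emit:
{"api": "step_arm", "payload": {"increments": [[[0,0,0,0,0,0,0],[0,0,0,0,0,0,0],[0,0,0,-0.6,0,0,0],[0,0,0,-1,0,0,0],[0,0,0,-1,-0.4,0.5,0],[0,0,0,-1,-0.84,0.98,0],[0,0,0,-0.8,-0.84,0.98,0],[0,0,0,-0.5,-0.84,0.98,0],[0,0,0,0,-0.84,0.98,0],[0,0,0,0,-0.84,0.98,0],[0,0,0,0,-0.84,0.98,0],[0,0,0,0,-0.84,0.98,0],[0,0,0,0,-0.84,0.98,0],[0,0,0,0,-0.84,0.98,0],[0,0,0,0,-0.84,0.98,0],[0,0,0,0,-0.84,0.98,0],[0,0,0,0,-0.84,0.98,0],[0,0,0,0.3,-0.84,0.98,0],[0,0,0,0.8,-0.84,0.98,0]]]}}

```text
time_s: 55.88
position: [542.1, -388.9, 156.4]
tool_rot: [0.738, 1.42, -0.738]
wrist_force: [0.1, 0.2, 0.1]
finger_gap: 1.001
```

Run:
```python
from h import *
p,d,o=rings("top",1)
for r in o:
    if abs(r[4][1])<500: print(*r)
go(533.2,-430.8,40,35.5)
```

```text
brass [280.2 219. ] 166 10.0 [573.1  -3.2   7.2] [573.1  -4.1   7.2]
brass [333.5 245.4] 331 16.1 [ 490.  -180.2    7.2] [ 489.6 -183.5    7.2]
brown [404.9 235.6] 71 9.4 [ 524.2 -416.9    5.6] [ 527.8 -420.6    5.6]
blue [178.5 228.4] 120 9.1 [534.1 335.1   7.2] [533.7 335.1   7.2]
pos [ 540.2 -391.6  152.9] yaw 35.48 tilt [ 0.0151 -0.0087 -0.9998] F [-2.9 -0.1 -1.2] gap 92.2 t 55.92
shift units [ 5.66 -1.47  1.3 ]
turn units [-0.    0.16 -0.07] shift if turned first [ 5.65 -1.43  1.39]
```

Emit:
{"api": "step_arm", "payload": {"increments": [[[0,0.1,-0.05,0.9,-0.5,0.5,0],[0,0,0,0.9,-0.4,0.4,0],[0,0,0,0.9,-0.3,0.25,0],[0,0,0,0.9,-0.1,0.1,0],[0,0,0,0.9,0,0,0],[0,0,0,0.7,0,0,0],[0,0,0,0.3,0,0,0],[0,0,0,0,0,0,0],[0,0,0,0,0,0,0]]]}}

```text
time_s: 57.05
position: [533.4, -428.0, 33.6]
tool_rot: [0.743, 1.438, -0.74]
wrist_force: [-1.0, 0.5, 0.3]
finger_gap: 1.004
```

Run:
```python
from h import *
go(533.2,-430.8,2.5,35.5)
```

```text
pos [ 533.4 -428.    33.6] yaw 35.5 tilt [ 2.8e-03  3.0e-04 -1.0e+00] F [-1.   0.5  0.3] gap 92.3 t 57.05
shift units [ 1.56 -0.09  0.1 ]
turn units [ 0.    0.01 -0.02] shift if turned first [ 1.56 -0.09  0.11]
```

Emit:
{"api": "step_arm", "payload": {"increments": [[[0,0,0,0.4,-0.08,0.08,0],[0,0,0,0.4,0,0,0],[0,0,0,0.35,0,0,0],[0,0,0,0.25,0,0,0],[0,0,0,0.1,0,0,0],[0,0,0,0,0,0,0],[0,0,0,0,0,0,0.4],[0,0,0,0,0,0,0.4],[0,0,0,0,0,0,0.4],[0,0,0,0,0,0,0.4]]], "force": 12}}

```text
time_s: 58.3
position: [533.8, -431.1, 3.2]
tool_rot: [0.742, 1.435, -0.741]
wrist_force: [-0.0, 0.1, -0.7]
finger_gap: 0.716
```

Run:
```python
from h import *
go(533.2,-430.8,2.5,-54)
```

```text
pos [ 533.8 -431.1    3.2] yaw 35.5 tilt [ 0.0048 -0.0017 -1.    ] F [-0.   0.1 -0.7] gap 65.9 t 58.3
shift units [ 0.03 -0.02 -0.03]
turn units [ 1.562e+01  1.000e-02 -6.000e-02] shift if turned first [ 0.03 -0.03  0.02]
```

Emit:
{"api": "step_arm", "payload": {"increments": [[[0,0,0,0,0,0,0],[0.5,0,0,0.02,0,0,0],[1,0,0,0,0,0,0],[1,0,0,0,0,0,0],[1,0,0,0,0,0,0],[1,0,0,0,0,0,0],[1,0,0,0,0,0,0],[1,0,0,0,0,0,0],[1,0,0,0,0,0,0],[1,0,0,0,0,0,0],[1,0,0,0,0,0,0],[1,0,0,0,0,0,0],[1,0,0,0,0,0,0],[1,0,0,0,0,0,0],[1,0,0,0,0,0,0],[0.5,0,0,0,0,0,0],[0,0,0,0,0,0,0.4],[0,0,0,0,0,0,0.4],[0,0,0,0,0,0,0.4],[0,0,0,0,0,0,0.4]]], "force": 20}}

```text
time_s: 60.8
position: [534.1, -431.4, 3.5]
tool_rot: [1.788, 0.694, -1.78]
wrist_force: [0.7, -0.3, 0.2]
finger_gap: 0.708
```

Run:
```python
from h import *
go(533.8,-431.1,3,-54)
go(571.2,-2.9,155,-54)
```

```text
pos [ 534.1 -431.4    3.5] yaw -47.27 tilt [ 0.0055 -0.0026 -1.    ] F [ 0.7 -0.3  0.2] gap 65.1 t 60.8
shift units [ 0.02 -0.02 -0.  ]
turn units [ 1.17 -0.03 -0.06] shift if turned first [ 0.02 -0.02  0.  ]
pos [ 534.1 -431.4    3.5] yaw -47.27 tilt [ 0.0055 -0.0026 -1.    ] F [ 0.7 -0.3  0.2] gap 65.1 t 60.8
shift units [ -7.62 -14.44 -15.92]
turn units [ 1.17 -0.03 -0.06] shift if turned first [ -7.58 -16.24 -14.1 ]
```

Emit:
{"api": "step_arm", "payload": {"increments": [[[0,-0.03,-0.06,-1,0,0,0.4],[0,0,0,-1,-0.4,-0.45,0.4],[0,0,0,-1,-0.89,-0.98,0.4],[0,0,0,-1,-0.89,-0.98,0.4],[0,0,0,-1,-0.89,-0.98,0.4],[0,0,0,-1,-0.89,-0.98,0.4],[0,0,0,-1,-0.89,-0.98,0.4],[0,0,0,0,-0.89,-0.98,0.4],[0,0,0,0,-0.89,-0.98,0.4],[0,0,0,0,-0.89,-0.98,0.4],[0,0,0,0,-0.89,-0.98,0.4],[0,0,0,0,-0.89,-0.98,0.4],[0,0,0,0,-0.89,-0.98,0.4],[0,0,0,0,-0.89,-0.98,0.4],[0,0,0,0.3,-0.89,-0.98,0.4],[0,0,0,0.6,-0.89,-0.98,0.4],[0,0,0,0.6,-0.6,-0.7,0.4],[0,0,0,0.2,-0.2,-0.2,0.4],[0,0,0,0,0,0,0.4],[0,0,0,0,0,0,0.4]]]}}

```text
time_s: 63.3
position: [567.5, -1.3, 124.0]
tool_rot: [1.789, 0.7, -1.77]
wrist_force: [0.4, 0.1, -0.9]
finger_gap: 0.708
```

Run:
```python
from h import *
go(571.2,-2.9,90,-47)
```

```text
pos [567.5  -1.3 124. ] yaw -46.82 tilt [ 1.030e-02 -2.000e-04 -9.999e-01] F [ 0.4  0.1 -0.9] gap 65.1 t 63.3
shift units [ 1.7   0.17 -0.07]
turn units [ 0.03 -0.07 -0.07] shift if turned first [ 1.7   0.19 -0.08]
```

Emit:
{"api": "step_arm", "payload": {"increments": [[[0,-0.07,-0.07,0.3,0.1,-0.05,0.4],[0,0,0,0.5,0.06,-0.03,0.4],[0,0,0,0.5,0,0,0.4],[0,0,0,0.3,0,0,0.4],[0,0,0,0,0,0,0.4],[0,0,0,0,0,0,0.4]]]}}

```text
time_s: 64.05
position: [571.2, -4.5, 89.5]
tool_rot: [1.782, 0.703, -1.783]
wrist_force: [0.7, -0.7, -0.9]
finger_gap: 0.702
```

Run:
```python
from h import *
go(571.2,-2.9,66.5,-47)
```

```text
pos [571.2  -4.5  89.5] yaw -46.97 tilt [-7.e-04 -1.e-04 -1.e+00] F [ 0.7 -0.7 -0.9] gap 64.6 t 64.05
shift units [ 1.15 -0.06 -0.06]
turn units [0.01 0.01 0.  ] shift if turned first [ 1.15 -0.06 -0.05]
```

Emit:
{"api": "step_arm", "payload": {"increments": [[[0,0,0,0,-0.06,-0.05,0.4],[0,0,0,0.1,0,0,0.4],[0,0,0,0.2,0,0,0.4],[0,0,0,0.3,0,0,0.4],[0,0,0,0.25,0,0,0.4],[0,0,0,0.15,0,0,0.4],[0,0,0,0.08,0,0,0.4],[0,0,0,0,0,0,0.4]]]}}

```text
time_s: 65.05
position: [571.3, -2.7, 66.8]
tool_rot: [1.782, 0.703, -1.782]
wrist_force: [0.1, 0.8, -0.5]
finger_gap: 0.71
```

Run:
```python
from h import *
go(571.2,-2.9,66.5,-47)
p,d=shots("top",3)
C=cloud("top",d)
print(pix("top",(405,352,8)))
cv2.imwrite("pics/c4.png",cv2.resize(p[160:300,90:310],(786,500),interpolation=cv2.INTER_CUBIC)[:,:,::-1])
```

```text
pos [571.3  -2.7  66.8] yaw -46.95 tilt [ 1.e-04 -2.e-04 -1.e+00] F [ 0.1  0.8 -0.5] gap 65.3 t 65.05
shift units [0.01 0.   0.01]
turn units [ 0.01  0.   -0.  ] shift if turned first [0.01 0.   0.01]
[172.03329415 266.98409889]
```

View pics/c4.png

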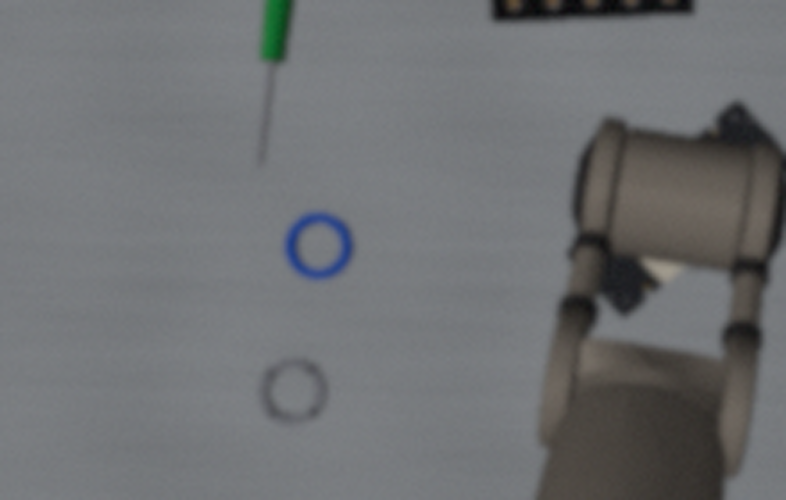

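Stack in progress; the clamp is clearly visible at (295,391) in the crop and the blue ring is untouched. I'll refine the clamp's centre by background difference.

```bash
cat >> h.py <<'E'
def clamp(k=3,u0=172,v0=269):
    p,d=shots("top",k);g=p.astype(float).mean(2)[v0-16:v0+17,u0-16:u0+17]
    w=cv2.GaussianBlur(np.abs(g-np.median(g)).astype(np.float32),(0,0),.6);w[w<.3*w.max()]=0
    v,u=np.nonzero(w);A=np.c_[2*u,2*v,np.ones(len(u))];W=np.sqrt(w[v,u])
    s=np.linalg.lstsq(A*W[:,None],(u**2+v**2)*W,rcond=None)[0]
    c=np.array([s[0]+u0-16,s[1]+v0-16]);return c,np.sqrt(s[2]+s[0]**2+s[1]**2),world("top",*c,7)
E
python3 - <<'E'
from h import *
c=clamp();print(c)
go(c[2][0],c[2][1],100,-47)
E
```

```text
(array([171.87270286, 269.07467069]), np.float64(8.063423929556645), array([397.95999193, 352.56969207,   7.        ]))
pos [571.5  -2.7  67.1] yaw -46.95 tilt [ 7.e-04 -3.e-04 -1.e+00] F [ 0.9 -0.9 -0.6] gap 64.7 t 65.35
shift units [ -1.66 -18.9   -5.79]
turn units [ 0.01 -0.   -0.01] shift if turned first [ -1.65 -18.91  -5.77]
```

Emit:
{"api": "step_arm", "payload": {"increments": [[[0,0,0,0,0,0,0],[0,0,0,0,0,0,0],[0,0,0,-0.7,0,0,0],[0,0,0,-1,0,0,0],[0,0,0,-0.4,-0.4,-0.15,0],[0,0,0,0,-0.98,-0.3,0],[0,0,0,0,-0.98,-0.3,0],[0,0,0,0,-0.98,-0.3,0],[0,0,0,0,-0.98,-0.3,0],[0,0,0,0,-0.98,-0.3,0],[0,0,0,0,-0.98,-0.3,0],[0,0,0,0,-0.98,-0.3,0],[0,0,0,0,-0.98,-0.3,0],[0,0,0,0,-0.98,-0.3,0],[0,0,0,0,-0.98,-0.3,0],[0,0,0,0,-0.98,-0.3,0],[0,0,0,0,-0.98,-0.3,0],[0,0,0,0,-0.98,-0.3,0],[0,0,0,0,-0.98,-0.3,0],[0,0,0,0,-0.98,-0.3,0]]]}}

```text
time_s: 67.85
position: [411.7, 303.4, 107.0]
tool_rot: [1.766, 0.713, -1.788]
wrist_force: [-0.2, -0.1, -1.6]
finger_gap: 1.002
```

Run:
```python
from h import *
p,d,o=rings("top",1)
for r in o:
    if abs(r[4][1])<500: print(*r)
go(398,352.6,35,-47)
```

```text
brass [333.1 245.6] 333 16.1 [ 489.8 -181.     7.2] [ 488.6 -182.2    7.2]
brown [279.6 219.7] 228 11.7 [570.4  -2.6   5.6] [570.9  -2.1   5.6]
blue [178.5 228.5] 123 9.1 [533.2 335.3   7.2] [533.3 335.2   7.2]
pos [410.5 305.2 107. ] yaw -46.35 tilt [-0.0127 -0.0012 -0.9999] F [-1.9  1.9  0.3] gap 91.8 t 67.9
shift units [ 3.6  -2.12 -1.22]
turn units [0.11 0.1  0.08] shift if turned first [ 3.6  -2.16 -1.16]
```

Emit:
{"api": "step_arm", "payload": {"increments": [[[0,0.1,0.08,0.5,-0.8,-0.4,0],[0,0,0,0.8,-0.6,-0.35,0],[0,0,0,0.8,-0.4,-0.25,0],[0,0,0,0.8,-0.2,-0.1,0],[0,0,0,0.5,0,0,0],[0,0,0,0,0,0,0],[0,0,0,0,0,0,0]]]}}

```text
time_s: 68.78
position: [395.5, 351.1, 33.3]
tool_rot: [1.77, 0.711, -1.777]
wrist_force: [0.6, 0.3, -0.7]
finger_gap: 0.999
```

Run:
```python
from h import *
go(398,352.6,2.7,-47)
```

```text
pos [395.5 351.1  33.3] yaw -46.21 tilt [-0.0029 -0.0028 -1.    ] F [ 0.6  0.3 -0.7] gap 91.9 t 68.78
shift units [ 1.53  0.03 -0.15]
turn units [ 0.14  0.04 -0.  ] shift if turned first [ 1.53  0.03 -0.14]
```

Emit:
{"api": "step_arm", "payload": {"increments": [[[0,0.04,0,0.35,0.02,-0.13,0],[0,0,0,0.4,0,0,0],[0,0,0,0.35,0,0,0],[0,0,0,0.25,0,0,0],[0,0,0,0.1,0,0,0],[0,0,0,0,0,0,0],[0,0,0,0,0,0,0.5],[0,0,0,0,0,0,0.5],[0,0,0,0,0,0,0.5],[0,0,0,0,0,0,0.5]]], "force": 12}}

```text
time_s: 70.03
position: [398.8, 352.8, 3.7]
tool_rot: [1.777, 0.713, -1.772]
wrist_force: [0.3, 0.7, -0.5]
finger_gap: 0.649
```

Run:
```python
from h import *
go(398,352.6,2.7,43)
```

```text
pos [398.8 352.8   3.7] yaw -46.25 tilt [ 0.0026  0.0017 -1.    ] F [ 0.3  0.7 -0.5] gap 59.7 t 70.03
shift units [ 0.05 -0.02  0.04]
turn units [-15.58  -0.02  -0.03] shift if turned first [ 0.05 -0.04 -0.02]
```

Emit:
{"api": "step_arm", "payload": {"increments": [[[0,0,0,0,0,0,0],[-0.5,0,0,0.04,0,0,0],[-1,0,0,0,0,0,0],[-1,0,0,0,0,0,0],[-1,0,0,0,0,0,0],[-1,0,0,0,0,0,0],[-1,0,0,0,0,0,0],[-1,0,0,0,0,0,0],[-1,0,0,0,0,0,0],[-1,0,0,0,0,0,0],[-1,0,0,0,0,0,0],[-1,0,0,0,0,0,0],[-1,0,0,0,0,0,0],[-1,0,0,0,0,0,0],[-1,0,0,0,0,0,0],[-0.5,0,0,0,0,0,0],[0,0,0,0,0,0,0.5],[0,0,0,0,0,0,0.5],[0,0,0,0,0,0,0.5],[0,0,0,0,0,0,0.5]]], "force": 25}}

```text
time_s: 72.53
position: [399.8, 352.9, 3.6]
tool_rot: [0.731, 1.442, -0.725]
wrist_force: [-0.0, 0.7, 0.4]
finger_gap: 0.64
```

Run:
```python
from h import *
go(398.8,352.8,3,43)
go(571.2,-2.9,105,36)
```

```text
pos [399.8 352.9   3.6] yaw 36.51 tilt [ 0.0045  0.0025 -1.    ] F [-0.   0.7  0.4] gap 58.9 t 72.53
shift units [ 0.03 -0.04 -0.02]
turn units [-1.13  0.01 -0.05] shift if turned first [ 0.03 -0.04 -0.03]
pos [399.8 352.9   3.6] yaw 36.51 tilt [ 0.0045  0.0025 -1.    ] F [-0.   0.7  0.4] gap 58.9 t 72.53
shift units [-5.07 -3.67 19.4 ]
turn units [ 0.09  0.01 -0.05] shift if turned first [-5.07 -3.52 19.43]
```

Emit:
{"api": "step_arm", "payload": {"increments": [[[0,0,-0.04,-1,0,0.1,0.5],[0,0,0,-1,-0.1,0.6,0.5],[0,0,0,-1,-0.19,0.99,0.5],[0,0,0,-1,-0.19,0.99,0.5],[0,0,0,-1,-0.19,0.99,0.5],[0,0,0,-0.2,-0.19,0.99,0.5],[0,0,0,0,-0.19,0.99,0.5],[0,0,0,0,-0.19,0.99,0.5],[0,0,0,0,-0.19,0.99,0.5],[0,0,0,0,-0.19,0.99,0.5],[0,0,0,0,-0.19,0.99,0.5],[0,0,0,0,-0.19,0.99,0.5],[0,0,0,0,-0.19,0.99,0.5],[0,0,0,0,-0.19,0.99,0.5],[0,0,0,0,-0.19,0.99,0.5],[0,0,0,0,-0.19,0.99,0.5],[0,0,0,0,-0.19,0.99,0.5],[0,0,0,0,-0.19,0.99,0.5],[0,0,0,0,-0.19,0.8,0.5],[0,0,0,0,-0.1,0.4,0.5]]]}}

```text
time_s: 75.03
position: [558.6, 13.1, 108.8]
tool_rot: [0.727, 1.447, -0.733]
wrist_force: [0.7, -0.2, -1.3]
finger_gap: 0.641
```

Run:
```python
from h import *
p,d,o=rings("top",1)
go(571.5,-3.3,92,36)
```

```text
pos [558.9  12.5 108.9] yaw 36.37 tilt [-0.0035 -0.0025 -1.    ] F [ 1.2 -1.7 -0.6] gap 59.0 t 75.08
shift units [0.84 0.04 1.01]
turn units [ 0.06 -0.    0.04] shift if turned first [0.84 0.05 1.01]
```

Emit:
{"api": "step_arm", "payload": {"increments": [[[0,0,0.04,0.1,0.02,0.4,0.5],[0,0,0,0.2,0.02,0.3,0.5],[0,0,0,0.2,0,0.15,0.5],[0,0,0,0.2,0,0.05,0.5],[0,0,0,0,0,0,0.5],[0,0,0,0,0,0,0.5]]]}}

```text
time_s: 75.82
position: [570.2, -1.0, 93.4]
tool_rot: [0.729, 1.447, -0.729]
wrist_force: [-0.2, -0.0, -1.4]
finger_gap: 0.64
```

Run:
```python
from h import *
go(571.5,-3.3,73.6,36)
```

```text
pos [570.2  -1.   93.4] yaw 36.46 tilt [-1.7e-03  8.0e-04 -1.0e+00] F [-0.2 -0.  -1.4] gap 58.8 t 75.83
shift units [ 0.99 -0.01  0.13]
turn units [ 0.08 -0.02  0.01] shift if turned first [ 0.99 -0.01  0.13]
```

Emit:
{"api": "step_arm", "payload": {"increments": [[[0,0,0,0,-0.01,0.12,0.5],[0,0,0,0.05,0,0,0.5],[0,0,0,0.2,0,0,0.5],[0,0,0,0.3,0,0,0.5],[0,0,0,0.25,0,0,0.5],[0,0,0,0.1,0,0,0.5],[0,0,0,0.04,0,0,0.5],[0,0,0,0,0,0,0.5]]]}}

```text
time_s: 76.82
position: [571.5, -2.9, 73.7]
tool_rot: [0.729, 1.447, -0.729]
wrist_force: [-1.1, -0.6, 1.4]
finger_gap: 0.64
```

Run:
```python
from h import *
go(571.5,-3.3,73.6,36)
```

```text
pos [571.5  -2.9  73.7] yaw 36.48 tilt [-1.3e-03  8.0e-04 -1.0e+00] F [-1.1 -0.6  1.4] gap 58.8 t 76.83
shift units [ 0.01 -0.01  0.02]
turn units [ 0.08 -0.01  0.01] shift if turned first [ 0.01 -0.01  0.02]
```

Emit:
{"api": "step_arm", "payload": {"increments": [[[0,0,0,0,0,0,0],[0,0,0,0,0,0,0],[0,0,0,-0.6,0,0,0],[0,0,0,-1,0,0,0],[0,0,0,-1,0.5,-0.6,0],[0,0,0,-1,0.75,-1,0],[0,0,0,-0.8,0.75,-1,0],[0,0,0,0,0.75,-1,0],[0,0,0,0,0.75,-1,0],[0,0,0,0,0.75,-1,0],[0,0,0,0,0,0,0],[0,0,0,0,0,0,0]]]}}

```text
time_s: 78.32
position: [576.0, 140.8, 174.2]
tool_rot: [0.733, 1.436, -0.724]
wrist_force: [1.0, -0.8, 0.3]
finger_gap: 1.003
```

Run:
```python
from h import *
p,d=shots("top",8);q,e=shots("scene",4)
cr=lambda im,u,v,w,f:cv2.resize(im[v-w:v+w,u-w:u+w],(f,f),interpolation=cv2.INTER_CUBIC)
cv2.imwrite("pics/c5.png",np.vstack([np.hstack([cr(p,280,219,16,300),cr(p,334,246,18,300)]),np.hstack([cr(q,275,212,20,300),cr(q,215,242,20,300)])])[:,:,::-1])
C=cloud("top",d);E=cloud("scene",e)
for nm,(X),lo,hi in(("sleeve",(571,-3),74,84),("flange",(571,-3),16,27),("drive",(491,-182),122,136),("collar",(491,-182),70,86),("block",(491,-182),45,57)):
  for n,c in(("top",C),("scene",E)):
    s=np.hypot(c[...,0]-X[0],c[...,1]-X[1])<62
    if nm in("drive","collar"): s=np.hypot(c[...,0]-X[0],c[...,1]-X[1])<30
    P=c[s&(c[...,2]>lo)&(c[...,2]<hi)]
    if len(P)>4:
        r=cv2.minAreaRect(P[:,:2].astype(np.float32));print(nm,n,len(P),P.mean(0).round(1),np.round(r[0],1),np.round(r[1],1),round(r[2],1))
# square orientation of drive from colour-free depth edges: second look, collar outline radius per angle
P=C[(np.hypot(C[...,0]-491,C[...,1]+182)<30)&(C[...,2]>70)&(C[...,2]<90)][:,:2]
c=cv2.minAreaRect(P.astype(np.float32))[0];a=np.degrees(np.arctan2(P[:,1]-c[1],P[:,0]-c[0]));r=np.hypot(*(P-c).T)
print([(k,r[np.abs((a-k+180)%360-180)<12].max().round(1)) for k in range(-180,180,15) if (np.abs((a-k+180)%360-180)<12).any()])
print(arm.observe()["time_s"],arm.observe()["position"])
```

```text
sleeve top 221 [572.4  -3.9  79.5] [573.   -4.8] [60.  59.9] 1.3
sleeve scene 262 [572.6  -3.6  78.3] [572.8  -3.2] [60.3 60.3] 34.2
flange top 230 [567.2  -0.9  23.2] [571.5  -2.8] [79.8 79.8] 6.1
flange scene 233 [582.9 -17.2  22. ] [570.4  -1.3] [81.  80.7] 6.6
drive top 46 [ 491.3 -181.8  129. ] [ 491.1 -181.9] [19.8 19.3] 57.1
drive scene 58 [ 491.5 -181.5  127.5] [ 490.6 -180.9] [19.5 20.2] 54.1
collar top 118 [ 490.5 -180.5   79.2] [ 489.9 -184.1] [42.4 47.1] 58.1
collar scene 154 [ 494.4 -186.6   77.9] [ 490.7 -183.9] [42.6 43.8] 56.4
block top 454 [ 491.9 -180.5   51.1] [ 491.1 -182.2] [80.2 80.2] 19.4
block scene 511 [ 498.5 -186.4   50.1] [ 490.3 -180.3] [81.  81.7] 19.1
[(-180, np.float64(21.2)), (-165, np.float64(22.0)), (-150, np.float64(20.1)), (-135, np.float64(21.5)), (-120, np.float64(21.5)), (-105, np.float64(20.7)), (-90, np.float64(22.0)), (-75, np.float64(22.0)), (-60, np.float64(21.5)), (-45, np.float64(23.0)), (-30, np.float64(23.6)), (-15, np.float64(23.7)), (0, np.float64(23.1)), (15, np.float64(24.6)), (30, np.float64(24.6)), (45, np.float64(21.8)), (60, np.float64(21.3)), (75, np.float64(22.0)), (90, np.float64(24.9)), (105, np.float64(25.4)), (120, np.float64(24.9)), (135, np.float64(24.0)), (150, np.float64(23.8)), (165, np.float64(23.1))]
78.925 [575.88495137 141.2104607  173.63297382]
```

View pics/c5.png

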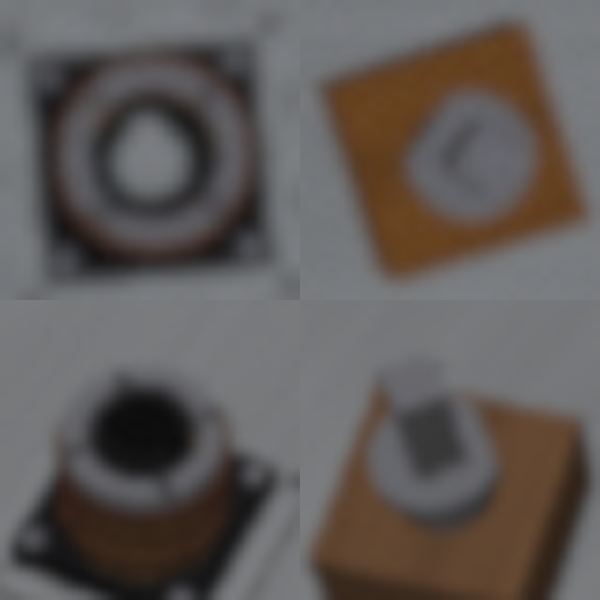

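Scene and top show the stack: clamp level on top (60 mm outline at height 79), keyway up and slightly left at about +6°. The shaft's collar flat is at about +57°, so that is the key direction. Next is the shaft.

Emit:
{"api": "step_arm", "payload": {"increments": [[[-0.9,0,0,0,0,0,0],[-0.9,0,0,0,0,0,0],[-0.9,0,0,0,0,0,0],[-0.7,0,0,0,0,0,0],[0,0,0,0,0,0,0]]]}}

```text
time_s: 79.55
position: [575.8, 141.3, 173.5]
tool_rot: [0.461, 1.513, -0.455]
wrist_force: [-0.2, 0.3, 1.1]
finger_gap: 1.0
```

Run:
```python
from h import *
go(491.1,-181.9,165,56.8)
```

```text
pos [575.8 141.3 173.5] yaw 56.47 tilt [ 0.0093  0.0012 -1.    ] F [-0.2  0.3  1.1] gap 92.0 t 79.55
shift units [  0.37 -15.81   5.39]
turn units [-0.06  0.07 -0.06] shift if turned first [  0.42 -15.84   5.3 ]
```

Emit:
{"api": "step_arm", "payload": {"increments": [[[0,0.07,-0.06,0,-0.5,0.15,0],[0,0,0,0,-0.96,0.32,0],[0,0,0,0,-0.96,0.32,0],[0,0,0,0,-0.96,0.32,0],[0,0,0,0,-0.96,0.32,0],[0,0,0,0,-0.96,0.32,0],[0,0,0,0,-0.96,0.32,0],[0,0,0,0,-0.96,0.32,0],[0,0,0,0,-0.96,0.32,0],[0,0,0,0,-0.96,0.32,0],[0,0,0,0,-0.96,0.32,0],[0,0,0,0,-0.96,0.32,0],[0,0,0,0,-0.96,0.32,0],[0,0,0,0,-0.96,0.32,0],[0,0,0,0,-0.96,0.32,0],[0,0,0,0,-0.8,0.32,0],[0,0,0,0,-0.4,0.15,0],[0,0,0,0,0,0,0],[0,0,0,0,0,0,0]]]}}

```text
time_s: 81.92
position: [477.2, -195.4, 175.6]
tool_rot: [0.473, 1.517, -0.478]
wrist_force: [0.7, -0.5, -0.1]
finger_gap: 1.002
```

Run:
```python
from h import *
go(491.1,-181.9,145,56.8)
```

```text
pos [ 477.2 -195.4  175.6] yaw 55.21 tilt [ 1.0e-04 -3.1e-03 -1.0e+00] F [ 0.7 -0.5 -0.1] gap 92.2 t 81.92
shift units [1.53 0.96 0.18]
turn units [-0.28  0.02  0.03] shift if turned first [1.53 0.95 0.21]
```

Emit:
{"api": "step_arm", "payload": {"increments": [[[-0.28,0,0,0.3,0.4,0.1,0],[0,0,0,0.4,0.3,0.07,0],[0,0,0,0.4,0.15,0.02,0],[0,0,0,0.2,0.03,0,0],[0,0,0,0,0,0,0],[0,0,0,0,0,0,0]]]}}

```text
time_s: 82.68
position: [491.3, -180.1, 146.9]
tool_rot: [0.448, 1.524, -0.452]
wrist_force: [-0.1, 0.8, 0.4]
finger_gap: 1.002
```

Run:
```python
from h import *
go(491.1,-181.9,88,56.8)
```

```text
pos [ 491.3 -180.1  146.9] yaw 57.11 tilt [-0.0013 -0.0021 -1.    ] F [-0.1  0.8  0.4] gap 92.2 t 82.67
shift units [ 2.94 -0.08  0.04]
turn units [0.05 0.   0.02] shift if turned first [ 2.94 -0.08  0.04]
```

Emit:
{"api": "step_arm", "payload": {"increments": [[[0,0,0,0.5,-0.07,0.04,0],[0,0,0,0.7,0,0,0],[0,0,0,0.7,0,0,0.3],[0,0,0,0.5,0,0,0.5],[0,0,0,0.3,0,0,0.6],[0,0,0,0.1,0,0,0.6],[0,0,0,0,0,0,0.9],[0,0,0,0,0,0,0.9],[0,0,0,0,0,0,0.9],[0,0,0,0,0,0,0.9],[0,0,0,0,0,0,0.9],[0,0,0,0,0,0,0.9]]], "force": 8}}

```text
time_s: 84.18
position: [491.4, -182.3, 87.4]
tool_rot: [0.449, 1.523, -0.452]
wrist_force: [0.7, 0.7, -0.9]
finger_gap: 0.219
```

Run:
```python
from h import *
go(491.1,-181.9,88,-33)
```

```text
pos [ 491.4 -182.3   87.4] yaw 57.06 tilt [ 1.0e-04 -2.4e-03 -1.0e+00] F [ 0.7  0.7 -0.9] gap 20.2 t 84.17
shift units [-0.03  0.01 -0.02]
turn units [15.72  0.03  0.  ] shift if turned first [-0.03 -0.02 -0.01]
```

Emit:
{"api": "step_arm", "payload": {"increments": [[[0,0,0,0,0,0,0.4],[0,0,0,0,0,0,0.4],[0.6,0,0,0,0,0,0.4],[1,0,0,0,0,0,0.4],[1,0,0,0,0,0,0.4],[1,0,0,0,0,0,0.4],[1,0,0,0,0,0,0.4],[1,0,0,0,0,0,0.4],[1,0,0,0,0,0,0.4],[1,0,0,0,0,0,0.4],[1,0,0,0,0,0,0.4],[1,0,0,0,0,0,0.4],[1,0,0,0,0,0,0.4],[1,0,0,0,0,0,0.4],[1,0,0,0,0,0,0.4],[1,0,0,0,0,0,0.4],[1,0,0,0,0,0,0.4],[0.6,0,0,0,0,0,0.4],[0,0,0,0,0,0,0.4]]]}}

```text
time_s: 86.55
position: [491.4, -183.5, 88.6]
tool_rot: [1.616, 0.876, -1.619]
wrist_force: [0.1, 0.5, -0.2]
finger_gap: 0.6
```

Run:
```python
from h import *
go(491.4,-182.3,87.5,-33)
```

```text
pos [ 491.4 -183.5   88.6] yaw -32.91 tilt [ 5.0e-04 -4.5e-03 -1.0e+00] F [ 0.1  0.5 -0.2] gap 55.2 t 86.55
shift units [ 0.05 -0.03 -0.05]
turn units [ 0.02  0.04 -0.03] shift if turned first [ 0.05 -0.03 -0.05]
```

Emit:
{"api": "step_arm", "payload": {"increments": [[[0,0.03,-0.03,0.05,-0.03,-0.05,0.4],[0,0,0,0,0,0,0.5],[0,0,0,0,0,0,0.9],[0,0,0,0,0,0,0.9],[0,0,0,0,0,0,0.9],[0,0,0,0,0,0,0.9]]], "force": 40}}

```text
time_s: 87.3
position: [491.3, -182.2, 87.5]
tool_rot: [1.616, 0.883, -1.617]
wrist_force: [-0.2, 0.1, -0.1]
finger_gap: 0.221
```

Run:
```python
from h import *
go(491.4,-182.3,87.5,-33)
go(491.4,-182.3,170,-84)
```

```text
pos [ 491.3 -182.2   87.5] yaw -32.75 tilt [-7.e-04  0.e+00 -1.e+00] F [-0.2  0.1 -0.1] gap 20.3 t 87.3
shift units [0.   0.01 0.  ]
turn units [0.04 0.   0.01] shift if turned first [0.   0.01 0.  ]
pos [ 491.3 -182.2   87.5] yaw -32.75 tilt [-7.e-04  0.e+00 -1.e+00] F [-0.2  0.1 -0.1] gap 20.3 t 87.3
shift units [-4.12  0.01  0.01]
turn units [8.95 0.01 0.  ] shift if turned first [-4.12  0.01 -0.  ]
```

Emit:
{"api": "step_arm", "payload": {"increments": [[[0,0,0,-0.4,0,0,0.9],[0,0,0,-0.8,0,0,0.9],[0,0,0,-0.8,0,0,0.9],[0.5,0,0,-0.8,0,0,0.9],[0.9,0,0,-0.8,0,0,0.9],[0.9,0,0,-0.6,0,0,0.9],[0.9,0,0,0,0,0,0.9],[0.9,0,0,0,0,0,0.9],[0.9,0,0,0,0,0,0.9],[0.9,0,0,0,0,0,0.9],[0.9,0,0,0,0,0,0.9],[0.9,0,0,0,0,0,0.9],[0.9,0,0,0,0,0,0.9],[0,0,0,0,0,0,0.9],[0,0,0,0,0,0,0.9]]]}}

```text
time_s: 89.18
position: [484.9, -178.9, 171.1]
tool_rot: [2.148, 0.134, -2.186]
wrist_force: [0.1, -0.7, -5.2]
finger_gap: 0.22
```

Run:
```python
from h import *
go(571.3,-2.9,176,-83.9)
```

```text
pos [ 484.9 -178.9  171.1] yaw -83.48 tilt [-0.0182  0.0089 -0.9998] F [ 0.1 -0.7 -5.2] gap 20.3 t 89.17
shift units [-0.25 -8.26 -5.29]
turn units [0.08 0.17 0.11] shift if turned first [-0.25 -8.29 -5.23]
```

Emit:
{"api": "step_arm", "payload": {"increments": [[[0,0.17,0.11,-0.4,0,0,0.9],[0.08,0,0,-0.1,-0.4,-0.25,0.9],[0,0,0,0,-0.9,-0.57,0.9],[0,0,0,0,-0.9,-0.57,0.9],[0,0,0,0,-0.9,-0.57,0.9],[0,0,0,0,-0.9,-0.57,0.9],[0,0,0,0,-0.9,-0.57,0.9],[0,0,0,0,-0.9,-0.57,0.9],[0,0,0,0,-0.9,-0.57,0.9],[0,0,0,0,-0.7,-0.45,0.9],[0,0,0,0,-0.4,-0.25,0.9],[0,0,0,0,0,0,0.9],[0,0,0,0,0,0,0.9]]]}}

```text
time_s: 90.8
position: [569.8, -3.0, 184.3]
tool_rot: [2.169, 0.117, -2.161]
wrist_force: [-0.4, 0.2, -5.2]
finger_gap: 0.215
```

Run:
```python
from h import *
go(571.3,-2.9,170,-83.9)
```

```text
pos [569.8  -3.  184.3] yaw -83.77 tilt [ 3.8e-03 -4.0e-04 -1.0e+00] F [-0.4  0.2 -5.2] gap 19.8 t 90.8
shift units [ 0.71  0.   -0.07]
turn units [ 0.02 -0.04 -0.01] shift if turned first [ 0.71  0.   -0.07]
```

Emit:
{"api": "step_arm", "payload": {"increments": [[[0,-0.04,-0.01,0.2,0,-0.06,0.9],[0,0,0,0.3,0,0,0.9],[0,0,0,0.3,0,0,0.9],[0,0,0,0,0,0,0.9],[0,0,0,0,0,0,0.9]]]}}

```text
time_s: 91.42
position: [570.5, -4.5, 166.7]
tool_rot: [2.165, 0.116, -2.169]
wrist_force: [-0.2, -0.1, -4.9]
finger_gap: 0.213
```

Run:
```python
from h import *
go(571.3,-2.9,160,-83.9)
q,e=shots("scene",4)
a=cv2.resize(q[165:245,235:315],(560,560),interpolation=cv2.INTER_CUBIC)
cv2.imwrite("pics/c6.png",a[:,:,::-1])
f=lambda X:tuple(((pix("scene",X)-[235,165])*7).round())
print(f((571.3,-2.9,79)),f((571.3,-2.9,86)),f((571.3,-2.9,150)),f((587,-1.2,86+30)))
```

```text
pos [570.5  -4.5 166.7] yaw -83.9 tilt [-0.0018  0.     -1.    ] F [-0.2 -0.1 -4.9] gap 19.6 t 91.42
shift units [ 0.33 -0.08 -0.05]
turn units [-0.    0.02  0.  ] shift if turned first [ 0.33 -0.08 -0.05]
(np.float64(267.0), np.float64(308.0)) (np.float64(267.0), np.float64(298.0)) (np.float64(263.0), np.float64(205.0)) (np.float64(301.0), np.float64(270.0))
```

View pics/c6.png

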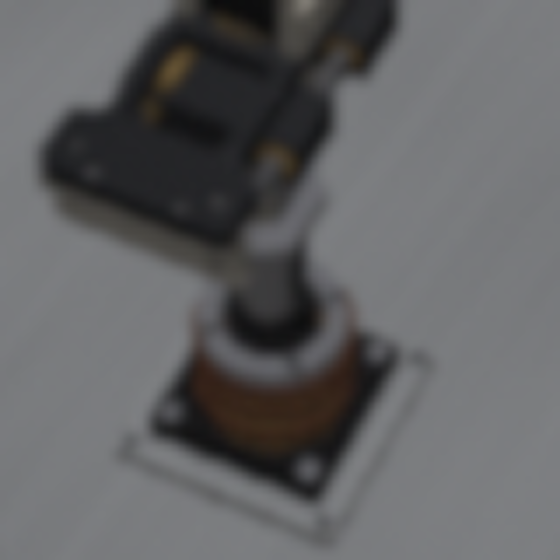

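The shaft hangs upright with its nose over the bore (268,310). I'll lower it gently and watch the forces.

Emit:
{"api": "step_arm", "payload": {"increments": [[[0,0,0,0,-0.08,-0.05,0.9],[0,0,0,0,0,0,0.9],[0,0,0,0.2,0,0,0.9],[0,0,0,0.2,0,0,0.9],[0,0,0,0.15,0,0,0.9],[0,0,0,0,0,0,0.9]]]}}

```text
time_s: 92.38
position: [571.4, -2.5, 155.1]
tool_rot: [2.165, 0.116, -2.168]
wrist_force: [-1.0, 0.3, -5.9]
finger_gap: 0.217
```

Run:
```python
from h import *
go(571.3,-2.9,148,-83.9);print(arm.observe()["wrist_torque"].round(2))
```

```text
pos [571.4  -2.5 155.1] yaw -83.89 tilt [-0.0015  0.     -1.    ] F [-1.   0.3 -5.9] gap 20.0 t 92.38
shift units [0.36 0.02 0.  ]
turn units [0.   0.02 0.  ] shift if turned first [0.36 0.02 0.01]
[ 0.01  0.04 -0.02]
```

Lower end is at 73.6, inside the bore with no contact. I'll go on past the key's start at z=83.6 relative to the sleeve top.

Emit:
{"api": "step_arm", "payload": {"increments": [[[0,0,0,0.12,0.02,0,0.9],[0,0,0,0.15,0,0,0.9],[0,0,0,0.15,0,0,0.9],[0,0,0,0.15,0,0,0.9],[0,0,0,0,0,0,0.9]]]}}

```text
time_s: 93.0
position: [570.8, -1.7, 143.2]
tool_rot: [2.165, 0.118, -2.17]
wrist_force: [-0.5, 1.4, -6.0]
finger_gap: 0.215
```

Run:
```python
from h import *
go(571.3,-2.9,96.5,-83.9);print(arm.observe()["wrist_torque"].round(2))
```

```text
pos [570.8  -1.7 143.2] yaw -83.87 tilt [-0.0026  0.002  -1.    ] F [-0.5  1.4 -6. ] gap 19.7 t 93.0
shift units [ 2.33  0.07 -0.03]
turn units [0.   0.02 0.02] shift if turned first [ 2.34  0.06 -0.02]
[0.41 0.11 0.01]
```

Emit:
{"api": "step_arm", "payload": {"increments": [[[0,0.02,0.02,0.25,0,-0.01,0.9],[0,0,0,0.3,0,0,0.9],[0,0,0,0.3,0,0,0.9],[0,0,0,0.3,0,0,0.9],[0,0,0,0,0,0,0.9]]]}}

```text
time_s: 93.62
position: [570.5, -1.5, 118.0]
tool_rot: [2.165, 0.117, -2.168]
wrist_force: [-1.0, 2.8, -6.9]
finger_gap: 0.217
```

Run:
```python
from h import *
go(571.3,-2.4,96.5,-83.9);print(arm.observe()["wrist_torque"].round(2))
```

```text
pos [570.5  -1.5 118. ] yaw -83.87 tilt [-1.5e-03  5.0e-04 -1.0e+00] F [-1.   2.8 -6.9] gap 20.0 t 93.62
shift units [ 1.07  0.05 -0.03]
turn units [0.01 0.01 0.01] shift if turned first [ 1.07  0.05 -0.03]
[0.52 0.18 0.04]
```

Emit:
{"api": "step_arm", "payload": {"increments": [[[0,0,0,0.2,-0.02,0,0.9],[0,0,0,0.3,0,0,0.9],[0,0,0,0.25,0,0,0.9],[0,0,0,0.15,0,0,0.9],[0,0,0,0.08,0,0,0.9],[0,0,0,0,0,0,0.9]]]}}

```text
time_s: 94.38
position: [570.6, -1.3, 97.2]
tool_rot: [2.165, 0.116, -2.168]
wrist_force: [-1.8, 1.6, -4.8]
finger_gap: 0.213
```

Run:
```python
from h import *
go(571.3,-2.4,96.5,-83.9);print(arm.observe()["wrist_torque"].round(2))
```

```text
pos [570.6  -1.3  97.2] yaw -83.87 tilt [-0.0012 -0.     -1.    ] F [-1.8  1.6 -4.8] gap 19.6 t 94.38
shift units [ 0.03  0.06 -0.03]
turn units [0.01 0.01 0.  ] shift if turned first [ 0.03  0.06 -0.03]
[ 0.39  0.25 -0.01]
```

Emit:
{"api": "step_arm", "payload": {"increments": [[[0,0,0,0.05,0,0,0.9],[0,0,0,0,0,0,0.9],[0,0,0,0,0,0,0.4],[0,0,0,0,0,0,0.4],[0,0,0,0,0,0,0.4],[0,0,0,-0.5,0,0,0.4],[0,0,0,-1,0,0,0.4],[0,0,0,-1,0,0,0.4],[0,0,0,-1,0,0,0.4],[0,0,0,-0.5,-1,0,0.4],[0,0,0,0,-1,0,0.4],[0,0,0,0,-1,0,0.4],[0,0,0,0,-1,0,0.4],[0,0,0,0,-1,0,0.4],[0,0,0,0,-1,0,0.4],[0,0,0,0,-1,0,0.4],[0,0,0,0,0,0,0.4],[0,0,0,0,0,0,0.4]]]}}

```text
time_s: 96.62
position: [552.7, 151.3, 178.7]
tool_rot: [2.163, 0.12, -2.161]
wrist_force: [-1.1, 0.1, 0.1]
finger_gap: 0.6
```

Run:
```python
from h import *
p,d=shots("top",6);q,e=shots("scene",6)
cr=lambda im,u,v,w,f:cv2.resize(im[v-w:v+w,u-w:u+w],(f,f),interpolation=cv2.INTER_CUBIC)
cv2.imwrite("pics/c7.png",np.hstack([cr(p,280,219,20,380),cr(q,275,205,24,380)])[:,:,::-1])
X=(571,-2.5)
for n,dd in(("top",d),("scene",e)):
    c=cloud(n,dd)
    for nm,lo,hi,R in(("drive",126,150,25),("collar",82,97,30),("clamp",72,82,36)):
        P=c[(np.hypot(c[...,0]-X[0],c[...,1]-X[1])<R)&(c[...,2]>lo)&(c[...,2]<hi)]
        if len(P)>4:
            r=cv2.minAreaRect(P[:,:2].astype(np.float32));print(n,nm,len(P),P.mean(0).round(1),P[:,2].std().round(1),np.round(r[0],1),np.round(r[1],1),round(r[2],1))
print(arm.observe()["position"],arm.observe()["time_s"],arm.observe()["wrist_force"])
```

```text
top drive 47 [572.4  -3.2 137.9] 1.1 [572.8  -3.2] [18.1 18. ] 1.3
top collar 129 [570.2  -3.3  88.1] 1.1 [569.5  -3.3] [40.8 43.9] 1.3
top clamp 133 [573.5  -6.1  78.9] 1.8 [572.8  -3.6] [61.  61.6] 39.9
scene drive 61 [573.1  -3.4 135.2] 3.3 [571.9  -2.2] [19.5 19.3] 7.0
scene collar 125 [574.6  -7.4  87.5] 2.3 [573.4  -4.3] [43.  40.3] 31.9
scene clamp 146 [579.6 -12.4  77.8] 2.0 [573.4  -4.3] [61.1 57.3] 40.3
[553.18252141 150.85803061 179.26210375] 97.225 [-0.65476489  0.21226354 -0.0585416 ]
```

View pics/c7.png

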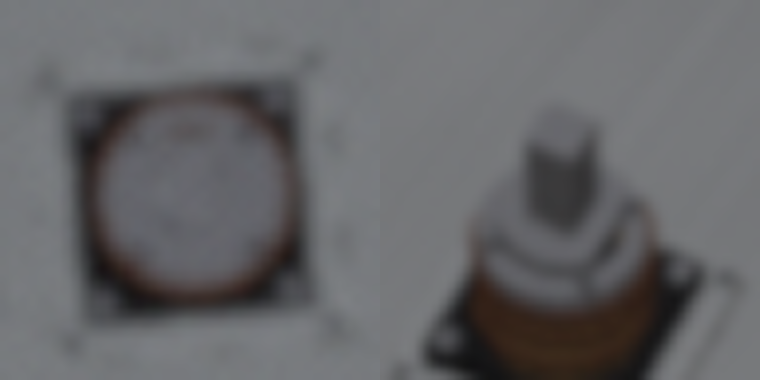

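The drive end measures 137.9 mm (137 expected, with the camera's usual +1) and the collar 88.1 mm (87 expected). The shaft is upright and home and the arm is clear, so I'm handing in.

```bash
python3 -c "
from cell import arm
print(arm.hand_in())"
```

```text
the job is handed in; nothing more can be done
None
```

The slip-ring body is built and handed in at about 97 s of simulated time. Hand-in gave no verdict, so the result rests on my own checks.

**What I did**
- **Stack:** I put all three brass rings on the hub's sleeve, each with a brown washer directly on it, then the clamp ring. I centred each part by gripping it twice at roughly right angles before lifting it.
- **Shaft:** I gripped the shaft on its square end and turned its key from about 57° to the keyway at about 6°. I slid it down with side forces under 3 N and let it go.
- **Left alone:** All three washers were used, so there is no spare. I planned the moves clear of the blue ring, terminal block, pliers and screwdriver.

**Last checks**

| Check | Camera reading | Expected |
|---|---|---|
| Collar top | 88.1 mm | 87 mm |
| Drive end top | 137.9 mm | 137 mm |
| Clamp top | 78.9 mm | 78 mm |

- **Heights:** The camera reads about 1 mm high throughout, so these heights fit a fully seated stack and shaft.
- **Key angle:** The jaws' final angle puts the key within about 0.5° of the measured keyway. The blurred final image was less sure of the square's angle, reading 1.3° from the top camera and 7.0° from the scene camera. Both are within the limit.
- **Centring:** The two cameras disagreed by 1–2 mm sideways, and the top camera put the drive end and the collar about 3 mm apart. I took that as image blur, because the shaft went home freely.
- **Not checked:** I did not measure the bystanders' positions after the last move. None showed contact during the run, and the blue ring was still in place when last measured.

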